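# Tap the figurehead central on its plinth and run the press bed home

## Task

The little pewter figurehead stands off-centre on its boxwood plinth, on the drawn-out bed of the hand press. With light fingertip taps low on its foot, nudge it until it stands upright in the middle of the plinth, never gripping, lifting or toppling it; then gently push the bed by its T-bar all the way home under the platen, leaving the figurehead standing central, the plinth between its dowels and the other things on the bench where they are.

Things in the scene. Friction and masses are not known exactly. Their poses are not given: they have to be found in the camera images.
- press: Cast-iron hand press, fixed at the bench's left edge, about 335 mm tall, lever parked up to 435 mm. Origin on the bench under its ram; +x from its open front to its column (the way the bed goes home), z up. Base 110 mm wide from x = -220 mm, top 16 mm high; slideway gibs beside the bed to 26 mm. Ahead of x = -42 mm nothing else is above the bed.
- bed (a joint): Travel of the sliding bed along the press's +x axis in metres: 0 = drawn out to its front stop (the start), 0.160 = home against its rear stop, the plinth under the platen. Takes about 3 N to slide, a little more when fast; stays where it is left. Bed plate 110 x 78 mm, its top 29 mm above the bench.
- platen (a point): Centre of the pressing face of the flat round steel platen, 68 mm across, 150 mm above the bench, straight over the press's origin; it stays up. The press head above it begins 200 mm above the bench.
- bed_handle (a point): Centre of the bed's T-bar: a dark wooden round bar 16 mm thick and 60 mm long, level, across the front of the bed (along the press's y axis), 45 mm above the bench and 110 mm in front of the plinth's centre. It moves with the bed. Push its front face (the press's -x side) towards the press's +x.
- bed_seat (a point): Centre of the plinth's place on top of the bed, 29 mm above the bench, amid four steel dowels 8 mm thick and 7 mm high, which keep the plinth in place. Moves with the bed; axes as those of the press.
- plinth_top (a point): Centre of the flat top of the turned boxwood plinth that carries the figurehead. The top is a disc 50 mm across, 59 mm above the bench; the plinth is 30 mm tall, 58 mm across its base, 60 g, loose but held sideways by the dowels with 0.6 mm of play. Its z points up.
- foot (a point): Centre of the underside of the pewter figurehead's foot; z is the figure's upright axis. A slim bust on a scroll, 57 mm tall, about 75 g; foot round, 20 mm across, 7 mm thick, nothing above is wider. Starts 8 to 12 mm off the plinth's centre in any direction. Tippy: pushed on the foot it slides (friction about 0.6); pushed over about 12 mm above the plinth it tips.
- jar: Bystander: squat clear glass apothecary jar with a stopper, 72 mm across, 86 mm tall, loose. Origin under its centre.
- mallet: Bystander: boxwood mallet lying flat, head 45 mm thick and 85 mm long, 200 mm handle towards its -x; loose. Origin under the centre of its head.
- pin_a: Bystander: ebony belaying pin lying flat, 114 mm long (along its x), 19 mm thick, loose. Origin under its middle.
- pin_b: Bystander: the second ebony belaying pin, the same.
- spare_plinth: Bystander: an empty boxwood plinth like the other, standing on the bench, loose. Origin under its centre.
- tin: Bystander: round plain metal tin with a lid, 51 mm across, 42 mm tall, loose. Origin under its centre.

How it is judged:
By the outcome, as a careful person would: the job done as asked, in the order asked, and still so for the second after the job is handed in, with the robot touching nothing.
It also fails if it takes over 56 s, if anything falls off the work surface, if the arm or the gripper's body presses on something with over 40 N, if the wrist force passes 120 N, or if a joint passes its speed limit or range.

## Robot

A 6-joint arm with a two-finger parallel gripper is mounted at the origin on the work surface. World frame = base frame: x ahead of the robot, y to its left, z up, the work surface at z = 0. Lengths are in m, angles in rad, forces in N, time in s.
With the tool pointing down it reaches from about 0.4 to 0.825 m from the base axis. Payload 7 kg.
Tool frame: the origin (TCP) lies between the finger pads; the fingertips stand arm.nose_length ahead of it and the grasp point (between the pads) is the TCP (arm.nose_length is the distance from the TCP to the fingertips, in m); x points along the fingers, z is the direction in which the jaws open and shut, and the axes are right-handed (so a half turn about x gives the same grasp; the last joint's range is limited). The gripper opens to 88 mm and grips with 3 to 60 N. Pads are 19 mm wide; open, the fingers measure 130 mm over their backs; the gripper's body (78 mm by 193 mm) begins 47 mm behind the grasp point.
Start: joints at [1.407, 0.359, 0.012, 0, -1.224, -0.288], TCP at [0.295, 0.607, 0.22] pointing down, gripper open.
Joint ranges: [-3.07, 3.07], [-1.43, 2.12], [-1.02, 1.25], [-3.03, 1.67], [-3.05, -0], [-3.03, 3.03]. Speed limits (rad/s): [2.39, 2.39, 3.01, 3.14, 3.14, 3.14].

## Interface

Orientations are given as [roll, pitch, yaw] about the fixed x, y, z axes, in that order (R = Rz(yaw) Ry(pitch) Rx(roll)).
In Python, from station import arm, viewer, spotter gives the robot as it stands.
- The arm moves only by the shell command python3 -m handwheel 'ROWS' [FORCE]. ROWS is a JSON object of lists of equal length, an entry for each row: "gripper": the gripper command: -1 is shut, 1 is fully open, values between are in proportion; "travel": the shift along the world's x, y, z each as a share of 500 mm, from -1 to 1, a list of three; "spin": the turn about the world's z as a share of 45 degrees, from -1 to 1. A call has 1 to 20 rows; each row is the pose to reach, as a shift and turn from the pose commanded when the call began; what a row does not reach only later rows make up. A row lasts 1/10 s, in which the tool goes at most 50 mm and 8.59 degrees, less where a joint would pass 70% of its speed; a pose out of reach is approached as far as the arm can. A call with a number of a shift or a turn outside -1 to 1 is refused whole. A call with a gripper value outside its range is refused whole. The fingers move at their own pace and stop on an object; FORCE is the grip in N (left out, the last holds). Time passes only in rows, so rows that repeat a pose let the fingers close. It gives the time, the measured TCP pose, the force and the opening at its end, in the units of the state.
- arm.get_state(): the state, without advancing time (a new reading comes with each control period).
- viewer.grab_frame(name): name is "scene" or "top"; returns a dict with "pixels" (480x640x3 uint8, blue, green, red), "fx", "fy", "cx", "cy" (pixels), "k1" (the pictures are not rectified: a ray, as slopes to the right and down, at radius r is drawn at 1 + k1 r^2 times it, then the intrinsics apply), "eye" and "attitude" of the camera in the world. Camera axes: x right, y down, z forward; pixel columns grow to the right and rows downward; lengths in m; the calibration is good to about 2 mm. A picture is of the moment at which its call begins. There is no depth.
- arm.job_done(): hands the job in, once; it reports no verdict.
Trained networks look in the newest picture that a camera, given by its name, has taken for a name from the list of things; names that differ only in an ending like _2 or _b are one class to them, and where a whole thing is asked for, a point or a joint stands for the part that bears it (a point fixed in the world has none). Each returns a list of dicts, best first, with "conf" (0 to 1); they miss things now and then, are a little off and sometimes report something else, mostly with a low value. They report only what shows in the picture. A call takes as long as a camera call.
- spotter.spot_in(camera, label): "rect" ([left, top, right, bottom] in pixels, round what is visible of it).
- spotter.tip_of(camera, label): "at" ([column, row] in pixels: a listed point, or the origin of a listed thing).
The state is a dict: "t": time; "q": joint angles; "qd": joint speeds; "joint_efforts": joint torques, N m; "eef_pos": TCP position; "ee_rot": TCP orientation; "force": force on the tool from outside, world axes, zero at the start; "moment": the same for the moment, N m; "width": finger opening in m.
Only numpy, scipy, OpenCV 4.12 (cv2) and the standard library are available. Lean on these libraries where they do the work, as an engineer would, in place of code of your own. Each camera call takes 0.05 s, during which the arm holds its last target.

## Working session

There is one attempt and no reset: what is moved stays moved. The work goes in short steps, Python scripts to look and compute and a shell command to move; the robot and the scene stay as the last step left them, time stands still between calls to the robot, and variables do not carry over. Pictures are saved under pics/ and viewed, and the job is handed in when it is done.

```bash
ls; mkdir -p pics; cat > h.py <<'E'
import numpy as np, cv2
from scipy.spatial.transform import Rotation as R
from station import arm, viewer, spotter
def rot(a):
    a=np.array(a,float)
    return a if a.shape==(3,3) else (R.from_euler('xyz',a).as_matrix() if a.size==3 else R.from_quat(a).as_matrix())
def K(f): return np.array([[f['fx'],0,f['cx']],[0,f['fy'],f['cy']],[0,0,1.]])
def ray(f,uv):
    p=cv2.undistortPoints(np.array([[uv]],float),K(f),np.array([f['k1'],0,0,0,0.]))[0,0]
    return rot(f['attitude'])@np.array([p[0],p[1],1.])
def at_z(f,uv,z):
    d=ray(f,uv); e=np.array(f['eye']); return e+d*(z-e[2])/d[2]
def proj(f,P):
    A=rot(f['attitude']); c=(np.atleast_2d(P)-np.array(f['eye']))@A
    return cv2.projectPoints(c.reshape(-1,1,3),np.zeros(3),np.zeros(3),K(f),np.array([f['k1'],0,0,0,0.]))[0][:,0]
E
python3 - <<'E'
from h import *
print(arm.nose_length, arm.get_state())
for n in('scene','top'):
    f=viewer.grab_frame(n); cv2.imwrite(f'pics/{n}0.png',f['pixels']); print({k:v for k,v in f.items() if k!='pixels'})
    for l in('press','platen','bed_handle','bed_seat','plinth_top','foot','jar','mallet','pin_a','spare_plinth','tin'):
        print(n,l,[(np.round(d['at'],1),round(d['conf'],2)) for d in spotter.tip_of(n,l)[:3]],[(np.round(d['rect']),round(d['conf'],2)) for d in spotter.spot_in(n,l)[:2]])
E
```

```text
pics
0.019 {'t': 0.0, 'q': array([ 1.40712551e+00,  3.59379272e-01,  1.10388540e-02, -3.87288986e-04,
       -1.22408042e+00, -2.88116165e-01]), 'qd': array([ 1.23535720e-03,  1.72057269e-03,  1.10883223e-03, -1.99333323e-04,
       -1.01260012e-05,  1.38253043e-05]), 'joint_efforts': array([-3.78531222e-04, -5.82727754e+01,  2.93042189e+01,  6.99670002e+00,
        6.75269999e-03, -1.68083188e-04]), 'eef_pos': array([0.29447002, 0.60681317, 0.21901221]), 'ee_rot': array([ 0.06767576,  1.56913151, -1.95503945]), 'force': array([ 0.89687435,  0.44589096, -0.03508588]), 'moment': array([ 0.06565862,  0.00301786, -0.00804844]), 'width': 0.08806654449746278}
{'fx': 571.6009901760407, 'fy': 571.6009901760407, 'cx': 316.4765324515925, 'cy': 242.99748549854854, 'k1': 0.009164441329106, 'eye': array([ 1.1581107 , -0.11620972,  0.93924096]), 'attitude': array([-2.45948237, -0.01061198,  1.31722044])}
scene press [(array([444.1, 239.1]), 0.96)] [(array([318.,  66., 571., 286.]), 0.66)]
scene platen [(array([459.1, 184.7]), 0.82)] [(array([318.,  60., 574., 287.]), 0.93)]
scene bed_handle [(arr
[... 1621 characters left out ...]
)]
top plinth_top [(array([251.6, 257.1]), 0.65)] [(array([236., 248., 269., 274.]), 0.56)]
top foot [(array([247.8, 250.5]), 0.42)] [(array([244., 245., 256., 262.]), 0.59)]
top jar [(array([202.1, 340.1]), 0.74)] [(array([177., 321., 219., 361.]), 0.72)]
top mallet [(array([497.2, 266. ]), 0.95)] [(array([465., 250., 525., 365.]), 0.8)]
top pin_a [(array([253.7, 206.4]), 0.74), (array([379.9, 283.7]), 0.66)] [(array([226., 193., 277., 213.]), 0.86), (array([374., 256., 383., 311.]), 0.83)]
top spare_plinth [(array([426.5, 205. ]), 0.77)] [(array([411., 186., 440., 217.]), 0.86)]
top tin [(array([415. , 332.3]), 0.75), (array([377. , 286.7]), 0.57)] [(array([403., 321., 431., 345.]), 0.96)]
```

View pics/scene0.png

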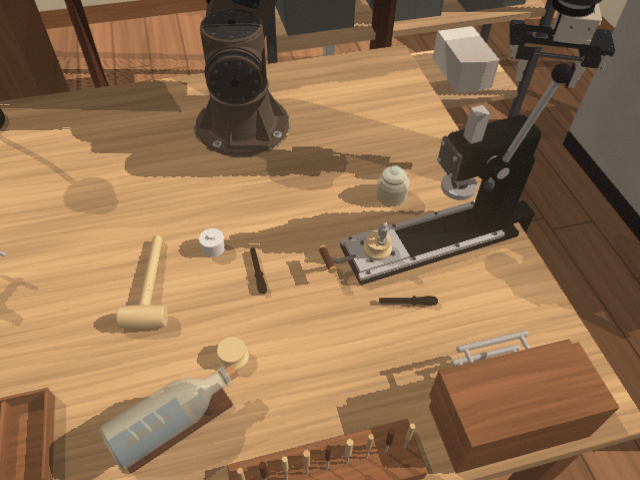

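View pics/top0.png

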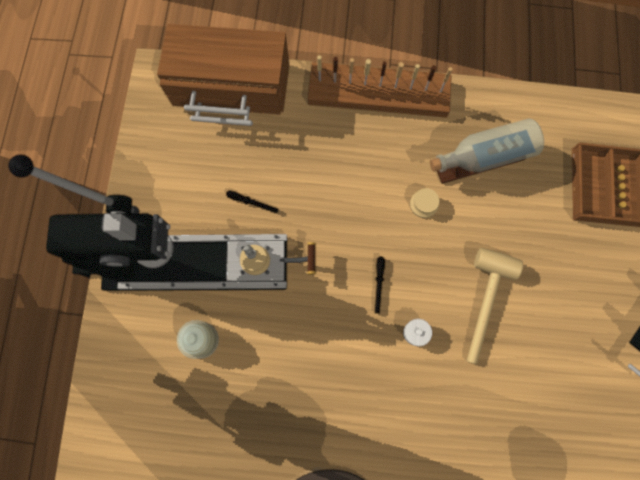

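```bash
python3 - <<'E'
from h import *
for n,r in(('scene',(310,210,420,290)),('top',(220,225,325,295))):
    im=cv2.imread(f'pics/{n}0.png'); a,b,c,d=r
    cv2.imwrite(f'pics/{n}0c.png',cv2.resize(im[b:d,a:c],None,fx=7,fy=7,interpolation=cv2.INTER_CUBIC))
F={n:viewer.grab_frame(n) for n in('scene','top')}
m={'bed_handle':((326.2,260),(310.7,258.1),.045),'plinth_top':((377.8,237),(251.6,257.1),.059),'bed_seat':((376.4,251.8),(255.6,259),.029),'foot':((381.8,240.6),(247.8,250.5),.059),'platen':((459.1,184.7),(150.9,249.3),.15),'press':((444.1,239.1),(178.3,261.6),0),'jar':((388.9,197.2),(202.1,340.1),0),'pin1':((257.9,274.5),(379.9,283.7),0),'pin2':((404.1,304.2),(253.7,206.4),0)}
for k,(a,b,z) in m.items(): print(k,at_z(F['scene'],a,z).round(4),at_z(F['top'],b,z).round(4))
E
```

```text
bed_handle [0.5038 0.0829 0.045 ] [0.5018 0.0872 0.045 ]
plinth_top [0.4832 0.1953 0.059 ] [0.4902 0.1979 0.059 ]
bed_seat [0.4966 0.1908 0.029 ] [0.4924 0.1945 0.029 ]
foot [0.494  0.2001 0.059 ] [0.5021 0.2067 0.059 ]
platen [0.4656 0.3586 0.15  ] [0.4708 0.3593 0.15  ]
press [0.4778 0.3518 0.    ] [0.4766 0.3537 0.    ]
jar [0.3325 0.2777 0.    ] [0.3277 0.2831 0.    ]
pin1 [ 0.4729 -0.0508  0.    ] [ 0.4721 -0.0521  0.    ]
pin2 [0.6125 0.2121 0.    ] [0.6056 0.2168 0.    ]
```

View crops.

View pics/scene0c.png

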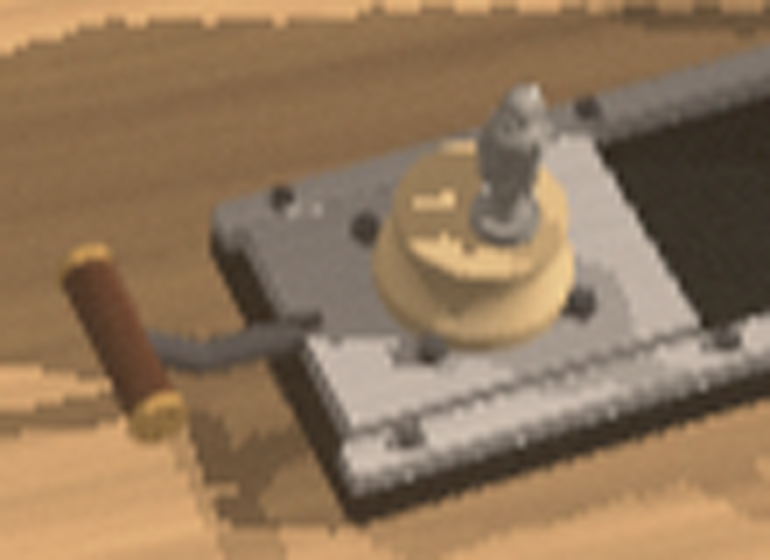

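View pics/top0c.png

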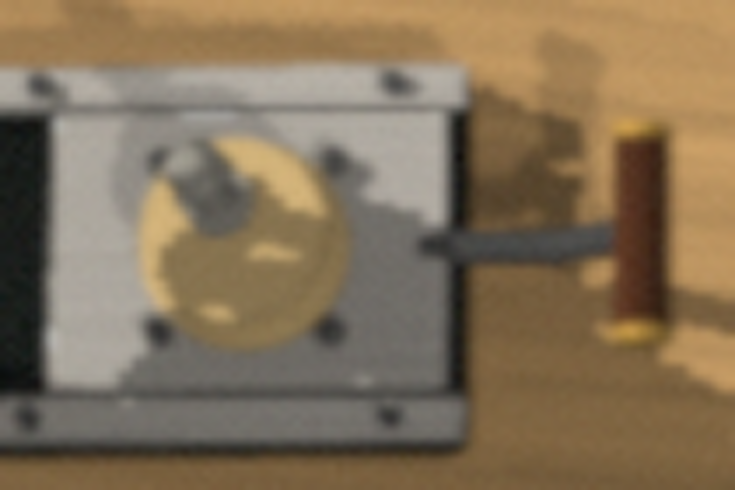

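```bash
cat >> h.py <<'E'
from scipy.optimize import least_squares
ORG=dict(scene=(310,210),top=(220,225))
def c2p(n,pts,k=7): return (np.array(pts,float)+.5)/k-.5+np.array(ORG[n])
def p2c(n,pts,k=7): return (np.array(pts)-np.array(ORG[n])+.5)*k-.5
def W(p,local): # p=(sx,sy,yaw) of seat; local press-axes coords about seat xy, z abs
    L=np.atleast_2d(local).astype(float); c,s=np.cos(p[2]),np.sin(p[2])
    return np.c_[p[0]+c*L[:,0]-s*L[:,1],p[1]+s*L[:,0]+c*L[:,1],L[:,2]]
def circ(x,y,r,z,n=48):
    t=np.linspace(0,2*np.pi,n); return np.c_[x+r*np.cos(t),y+r*np.sin(t),0*t+z]
def overlay(n,f,p,shapes,out,k=7,size=None,org=None):
    a,b=ORG[n]; w,h=(110,80)
    im=cv2.resize(f['pixels'][b:b+h,a:a+w],None,fx=k,fy=k,interpolation=cv2.INTER_CUBIC)
    for L,col in shapes:
        q=p2c(n,proj(f,W(p,L)),k); cv2.polylines(im,[np.round(q).astype(int)],False,col,1,cv2.LINE_AA)
    cv2.imwrite(out,im)
E
python3 - <<'E'
from h import *
d=33.3/np.sqrt(2)*1e-3
L=lambda i,j:(i*d,j*d,.036)
# top image: left=+x, up = -y
obs={'top':[((163,160),L(1,-1)),((335,160),L(-1,-1)),((160,330),L(1,1)),((330,330),L(-1,1)),((640,132),(-.110,-.028,.051)),((640,330),(-.110,.028,.051))],
'scene':[((365,228),L(-1,1)),((430,348),L(-1,-1)),((580,300),L(1,-1)),((88,265),(-.110,.028,.050)),((150,400),(-.110,-.028,.050))]}
P={}
for n in obs:
    f=viewer.grab_frame(n)
    uv=c2p(n,[o[0] for o in obs[n]]); X=[o[1] for o in obs[n]]
    r=least_squares(lambda p:(proj(f,W(p,X))-uv).ravel(),[.49,.195,1.66]); P[n]=r.x
    print(n,r.x.round(4),np.degrees(r.x[2]).round(2),r.fun.reshape(-1,2).round(2).tolist())
    overlay(n,f,r.x,[(circ(0,0,.025,.059),(0,0,255)),(circ(0,0,.029,.029),(255,0,0)),(circ(0,0,.010,.059),(0,255,0))],f'pics/{n}ov1.png')
np.save('P.npy',P,allow_pickle=True)
s=arm.get_state(); print(rot(s['ee_rot']).round(3),s['t'])
E
```

```text
top [0.4901 0.1951 1.6778] 96.13 [[-0.04, 0.21], [-0.43, -0.0], [-0.21, -0.09], [-0.08, -0.28], [0.32, -0.28], [0.42, 0.42]]
scene [0.4908 0.1936 1.6586] 95.03 [[0.23, -0.49], [-0.04, -0.33], [0.12, 0.45], [-0.64, -0.88], [0.33, 1.16]]
[[ 0.     0.9   -0.437]
 [ 0.    -0.437 -0.9  ]
 [-1.     0.    -0.   ]] 2.5
```

View pics/topov1.png

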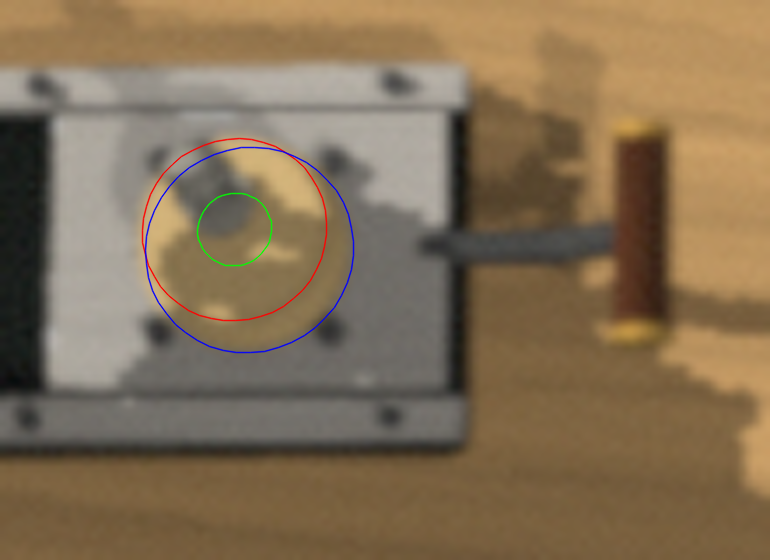

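View pics/sceneov1.png

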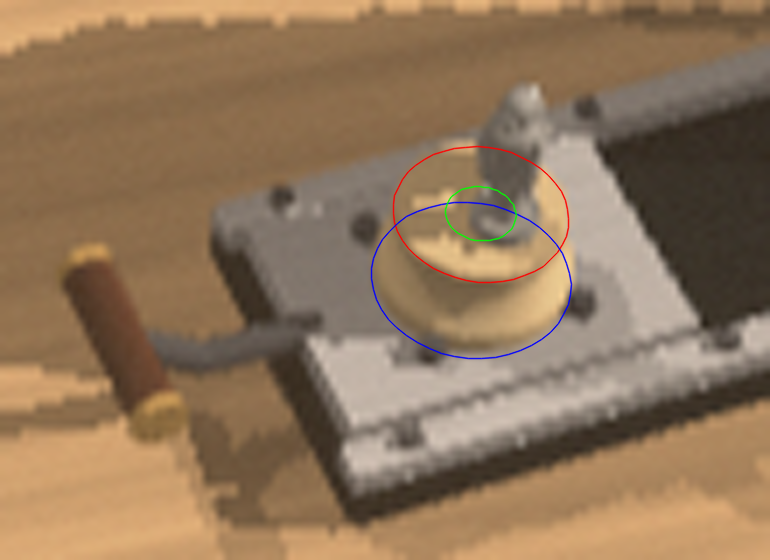

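```bash
cat >> h.py <<'E'
def sat(f,n,k=7):
    a,b=ORG[n]; im=cv2.resize(f['pixels'][b:b+80,a:a+110],None,fx=k,fy=k,interpolation=cv2.INTER_CUBIC)
    return cv2.cvtColor(im,cv2.COLOR_BGR2HSV)[...,1]
def plinth_fit(f,n,p0,th=80):
    S=sat(f,n); yaw=p0[2]
    def sil(xy):
        m=np.zeros(S.shape,np.uint8)
        for r,z in((.029,.029),(.029,.033),(.025,.059),(.025,.057)):
            q=p2c(n,proj(f,W([xy[0],xy[1],yaw],circ(0,0,r,z)))); cv2.fillPoly(m,[np.round(q).astype(int)],1)
        return m
    m0=sil(p0[:2]); roi=cv2.dilate(m0,np.ones((45,45)))
    obs=((S>th)&(roi>0)).astype(np.uint8)
    # ignore figure: fill holes via close
    best=None
    for step in(.002,.001,.0005):
        c=np.array(p0[:2]) if best is None else best[1]
        for i in range(-4,5):
            for j in range(-4,5):
                xy=c+step*np.array([i,j]); m=sil(xy); s=(m&obs).sum()/(m|obs).sum()
                if best is None or s>best[0]: best=(s,xy)
    return best,obs,sil(best[1])
E
python3 - <<'E'
from h import *
P=np.load('P.npy',allow_pickle=True).item()
for n in P:
    f=viewer.grab_frame(n); p=P[n]
    p[2]=np.radians(95.8)
    b,o,m=plinth_fit(f,n,p); print(n,b,P[n])
    a=np.dstack([o*255,m*255,sat(f,n)]); cv2.imwrite(f'pics/{n}fit.png',a)
E
```

```text
top (np.float64(0.7948589271774283), array([0.49063888, 0.19561955])) [0.49013888 0.19511955 1.67202542]
scene (np.float64(0.7660242804991935), array([0.48833521, 0.19458317])) [0.49083521 0.19358317 1.67202542]
```

View pics/scenefit.png

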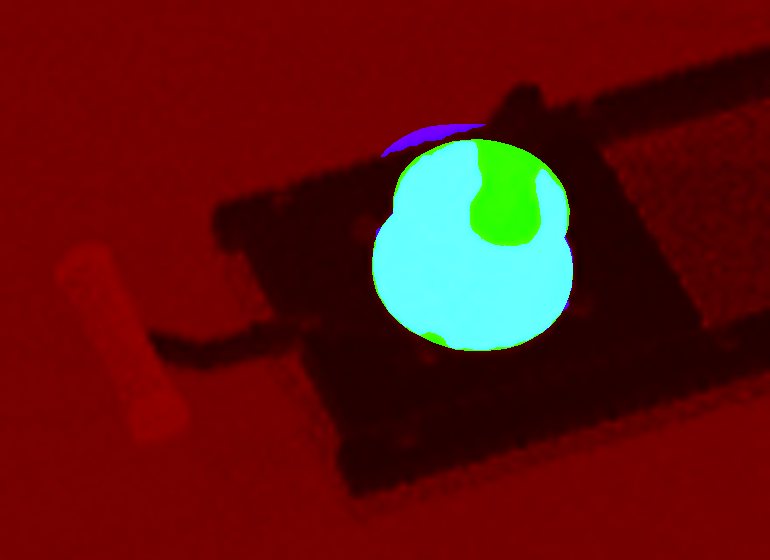

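View pics/topfit.png

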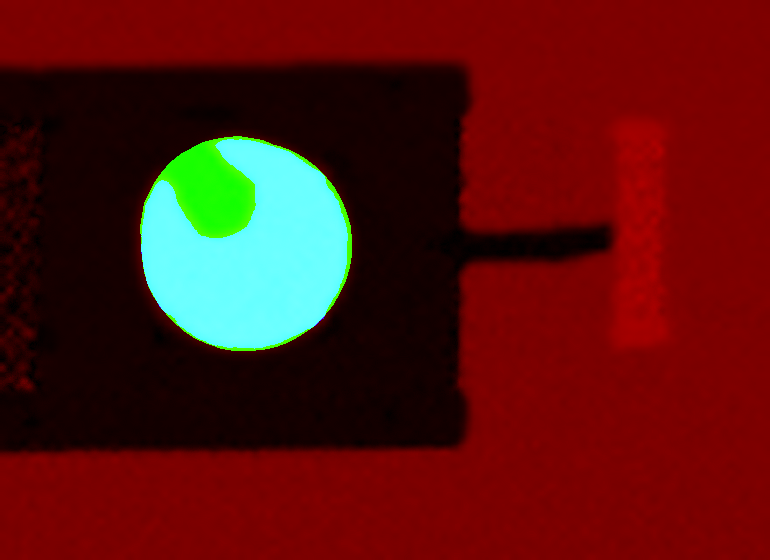

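```bash
cat >> h.py <<'E'
def foot_fit(f,n,pl,th=80,extra=None,zt=.116,br=.0072):
    """pl: plinth xy in this camera; returns foot offset in world dx,dy rel. plinth, m"""
    S=sat(f,n); 
    dom=np.zeros(S.shape,np.uint8)
    q=p2c(n,proj(f,W([*pl,0],circ(0,0,.0235,.059)))); cv2.fillPoly(dom,[np.round(q).astype(int)],1)
    obs=((S<th)&(dom>0)).astype(np.uint8)
    def fill(m,pts): cv2.fillConvexPoly(m,cv2.convexHull(np.round(p2c(n,proj(f,pts))).astype(np.int32)),1)
    def sil(o):
        m=np.zeros(S.shape,np.uint8); x,y=pl+o
        fill(m,np.r_[circ(x,y,.010,.059),circ(x,y,.010,.066)])
        fill(m,np.r_[circ(x,y,br,.066),circ(x,y,br,zt-.008)])
        return m&dom
    best=(-1,np.zeros(2))
    for step,N in((.003,5),(.001,4),(.0004,4),(.0002,3)):
        c=best[1]
        for i in range(-N,N+1):
            for j in range(-N,N+1):
                o=c+step*np.array([i,j]); m=sil(o); s=(m&obs).sum()/max(1,(m|obs).sum())
                if s>best[0]: best=(s,o)
    return best,obs,sil(best[1])
PL={'top':np.array([.49064,.19562]),'scene':np.array([.48834,.19458])}
YAW=np.radians(95.8)
def look(tag,pl=PL):
    for n in('top','scene'):
        f=viewer.grab_frame(n); cv2.imwrite(f'pics/{tag}_{n}.png',f['pixels'])
        b,o,m=foot_fit(f,n,pl[n]); 
        d=b[1]; c,s=np.cos(YAW),np.sin(YAW)
        print(n,'iou',round(b[0],3),'world off mm',(d*1e3).round(2),'press off',(1e3*np.array([c*d[0]+s*d[1],-s*d[0]+c*d[1]])).round(2))
        S=sat(f,n); cv2.imwrite(f'pics/{tag}_{n}_f.png',np.dstack([o*255,m*255,S]))
        a,bb=ORG[n]; cv2.imwrite(f'pics/{tag}_{n}_c.png',cv2.resize(f['pixels'][bb:bb+80,a:a+110],None,fx=7,fy=7,interpolation=cv2.INTER_CUBIC))
    print(arm.get_state()['t'])
E
python3 -c "
from h import *
look('l0')
for n in ('top','scene'):
  for br in (.006,.0085):
    print(foot_fit(viewer.grab_frame(n),n,PL[n],br=br)[0])"
```

```text
top iou 0.956 world off mm [6.8 4.8] press off [ 4.09 -7.25]
scene iou 0.911 world off mm [5.8 4.8] press off [ 4.19 -6.26]
2.7
(np.float64(0.928183569802067), array([0.0068, 0.0048]))
(np.float64(0.9365678038745071), array([0.0068, 0.005 ]))
(np.float64(0.8716747532206792), array([0.0058, 0.005 ]))
(np.float64(0.9176201372997712), array([0.0058, 0.0048]))
```

```bash
python3 -c "
import cv2,numpy as np
cv2.imwrite('pics/l0ff.png',np.hstack([cv2.imread('pics/l0_top_f.png')[100:300,100:480],cv2.imread('pics/l0_scene_f.png')[100:300,330:710]]))"
```

```text
(no output)
```

View pics/l0ff.png

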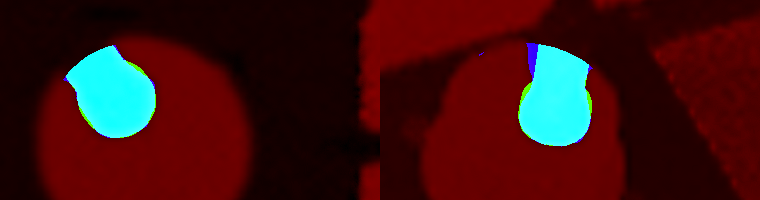

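```bash
python3 -m handwheel '{"gripper":[-1,-1,-1,-1,-1,-1,-1,-1,-1,-1,-1,-1,-1,-1,-1,-1,-1],"travel":[[-0.02,-0.07,0.01],[-0.04,-0.14,0.02],[-0.06,-0.21,0.03],[-0.075,-0.28,0.04],[-0.09,-0.35,0.05],[-0.11,-0.414,0.06],[-0.08,-0.47,0.06],[-0.045,-0.52,0.06],[-0.01,-0.574,0.06],[0.03,-0.63,0.06],[0.065,-0.69,0.06],[0.10,-0.745,0.06],[0.14,-0.80,0.06],[0.175,-0.86,0.06],[0.21,-0.914,0.06],[0.21,-0.914,0.06],[0.21,-0.914,0.06]],"spin":[0,0,0,0,0,0,0,0,0,0,0,0,0,0,0,0,0]}' 10
```

```text
t: 4.6
eef_pos: [0.3999, 0.1497, 0.25]
ee_rot: [3.099, 1.571, 1.075]
force: [-0.2, 0.3, 0.5]
width: 0.0005
```

```bash
python3 -m handwheel '{"gripper":[-1,-1,-1,-1,-1,-1,-1],"travel":[[0.05,-0.01,-0.03],[0.1,-0.02,-0.06],[0.15,-0.02,-0.09],[0.2,-0.02,-0.12],[0.25,-0.02,-0.15],[0.296,-0.02,-0.18],[0.296,-0.02,-0.18]],"spin":[-0.18,-0.36,-0.54,-0.72,-0.9,-1,-1]}' && python3 -m handwheel '{"gripper":[-1,-1,-1,-1],"travel":[[0,0.06,-0.05],[0,0.1,-0.10],[0,0.1,-0.14],[0,0.1,-0.14]],"spin":[-0.15,-0.296,-0.296,-0.296]}' && python3 - <<'E'
from h import *
look('l1'); s=arm.get_state(); print(s['eef_pos'],rot(s['ee_rot']).round(3),s['force'])
E
```

```text
t: 5.3
eef_pos: [0.5482, 0.141, 0.1571]
ee_rot: [0.231, 1.567, -2.579]
force: [-0.7, -1.1, 0.3]
width: 0.0004
t: 5.7
eef_pos: [0.5452, 0.1908, 0.0877]
ee_rot: [0.424, 1.566, -2.613]
force: [0.1, -1.0, 0.9]
width: 0.0004
top iou 0.309 world off mm [-4.8  6.6] press off [7.05 4.11]
scene iou 0.524 world off mm [9.4 3.4] press off [ 2.43 -9.7 ]
5.8
[0.54736156 0.19093538 0.0907207 ] [[ 0.     0.103 -0.995]
 [-0.    -0.995 -0.103]
 [-1.     0.    -0.   ]] [0.66467386 0.30759343 0.00902929]
```

```bash
python3 -c "
import cv2,numpy as np
a=cv2.imread('pics/l1_top.png')[170:310,180:330];b=cv2.imread('pics/l1_scene.png')[150:290,310:460]
cv2.imwrite('pics/l1m.png',cv2.resize(np.hstack([a,b]),None,fx=2.6,fy=2.6*1.5,interpolation=cv2.INTER_CUBIC))"
```

```text
(no output)
```

View pics/l1m.png

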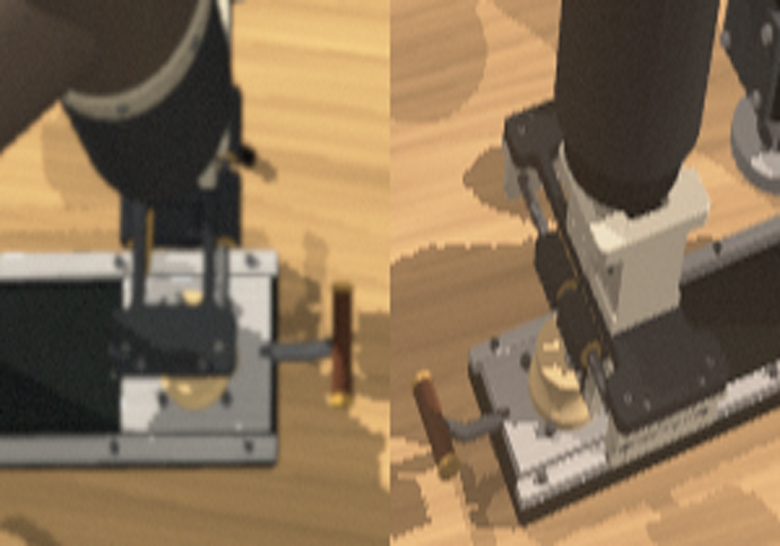

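View pics/l1_scene_c.png

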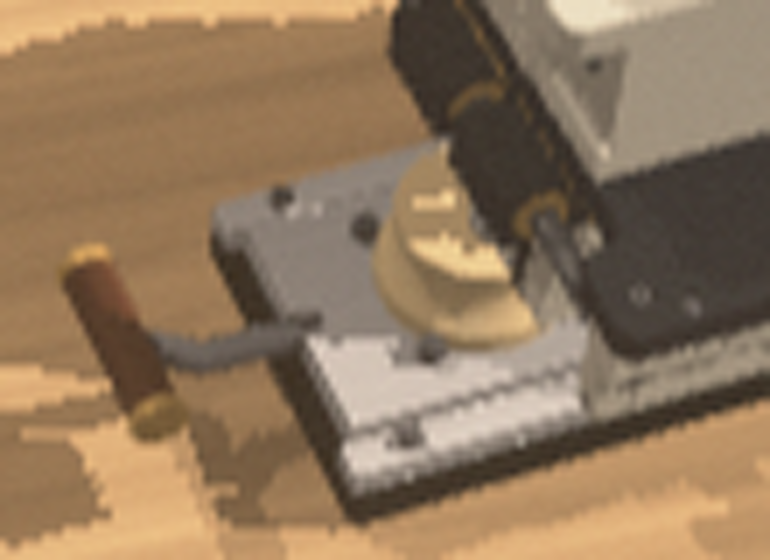

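```bash
python3 -m handwheel '{"gripper":[-1,-1,-1,-1,-1,-1,-1,-1,-1],"travel":[[0,-0.05,0.08],[0,-0.1,0.16],[0,-0.16,0.24],[0,-0.22,0.32],[0,-0.28,0.4],[0,-0.3,0.5],[0,-0.3,0.6],[0,-0.3,0.7],[0,-0.3,0.7]],"spin":[0,0,0,0,0,0,0,0,0]}' && python3 - <<'E'
from h import *
for n in('scene','top'):
    f=viewer.grab_frame(n); cv2.imwrite(f'pics/l2_{n}.png',f['pixels'])
    s=arm.get_state(); print(proj(f,s['eef_pos']),s['eef_pos'])
E
```

```text
t: 6.7
eef_pos: [0.5488, 0.0391, 0.4501]
ee_rot: [-3.03, 1.556, 0.212]
force: [0.8, -0.0, 0.5]
width: 0.0005
[[311.08214397 112.42643502]] [0.54804961 0.03969779 0.44624073]
[[344.2903256 163.0563486]] [0.54739482 0.03994184 0.44331924]
```

View pics/l2_scene.png

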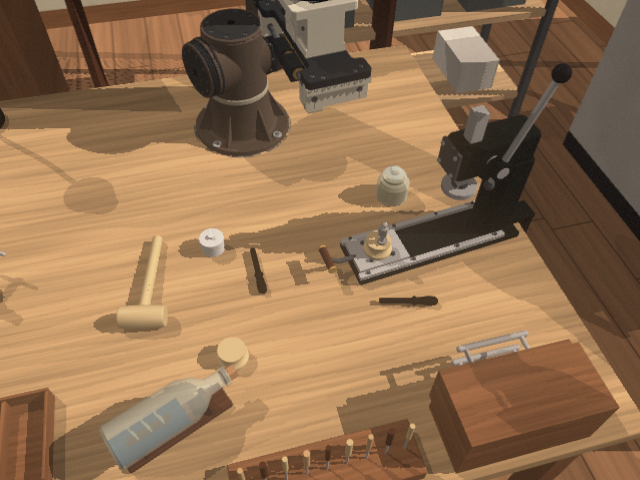

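```bash
python3 -c "
import cv2,numpy as np
a=cv2.imread('pics/l2_scene.png')[0:130,230:390];b=cv2.imread('pics/l2_top.png')[60:220,250:410]
cv2.imwrite('pics/l2m.png',cv2.resize(a,None,fx=4.5,fy=4.5,interpolation=cv2.INTER_CUBIC));cv2.imwrite('pics/l2n.png',cv2.resize(b,None,fx=3.6,fy=3.6,interpolation=cv2.INTER_CUBIC))"
```

```text
(no output)
```

View pics/l2m.png

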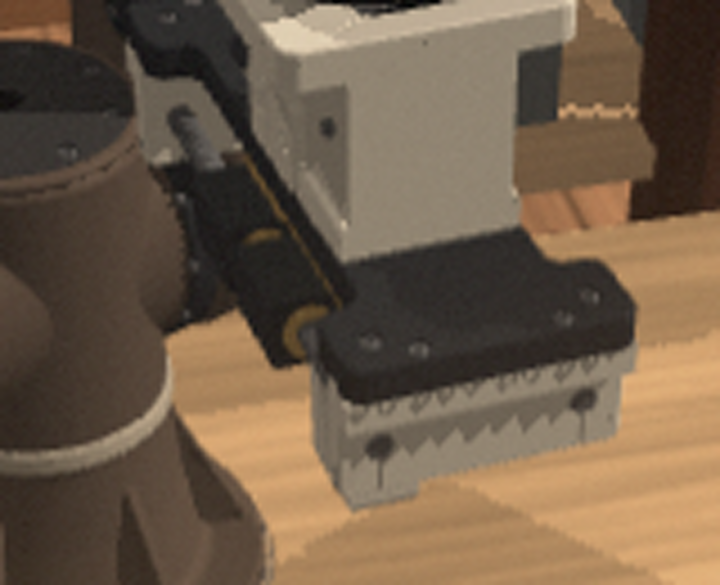

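View pics/l2n.png

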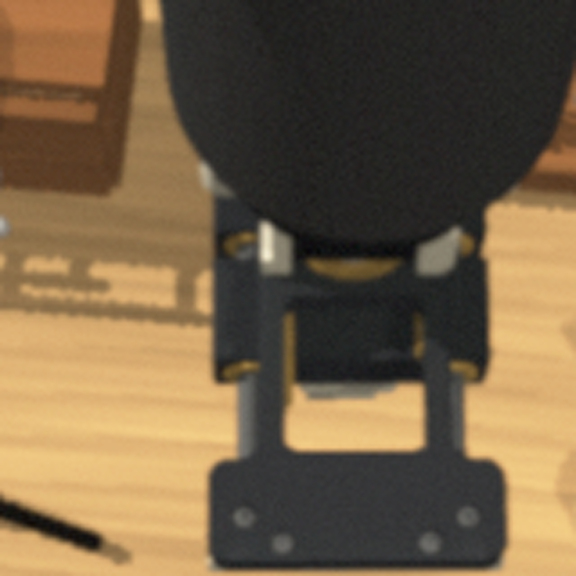

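```bash
python3 -m handwheel '{"gripper":[-1,-1,-1,-1,-1,-1,-1,-1,-1,-1,-1,-1,-1,-1],"travel":[[0,0.05,-0.08],[0,0.1,-0.16],[0,0.15,-0.24],[0,0.2,-0.32],[0,0.25,-0.4],[0,0.29,-0.48],[0,0.32,-0.56],[0,0.328,-0.64],[0,0.328,-0.69],[0,0.328,-0.718],[0,0.328,-0.718],[-0.011,0.328,-0.718],[-0.022,0.328,-0.718],[-0.022,0.328,-0.718]],"spin":[0,0,0,0,0,0,0,0,0,0,0,0,0,0]}' && python3 - <<'E'
from h import *
look('l3'); s=arm.get_state(); print(s['eef_pos'],s['force'])
E
```

```text
t: 8.2
eef_pos: [0.5363, 0.2044, 0.0823]
ee_rot: [-2.476, 1.569, 0.767]
force: [-0.1, 0.0, 0.1]
width: 0.0003
top iou 0.327 world off mm [3.2 0.8] press off [ 0.47 -3.26]
scene iou 0.791 world off mm [6.2 5.2] press off [ 4.55 -6.69]
8.3
[0.53690038 0.20457646 0.08209985] [ 0.52472803 -0.73109845 -0.24805911]
```

View pics/l3_scene_c.png

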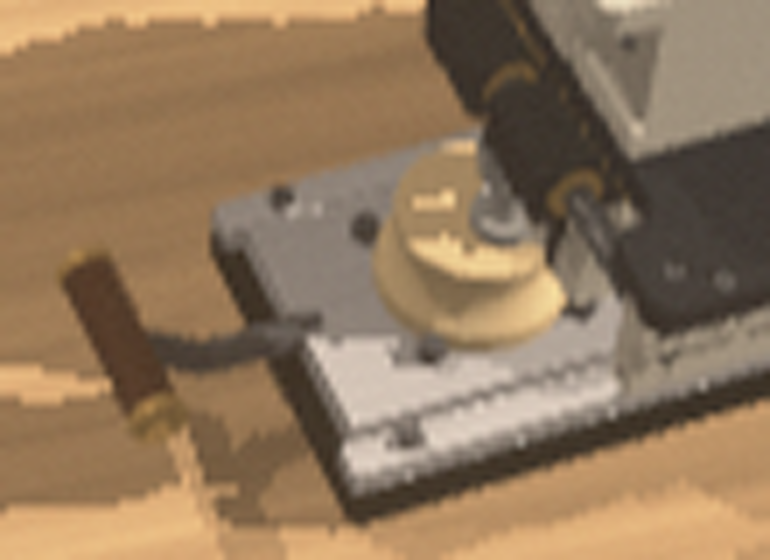

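View pics/l3_top_c.png

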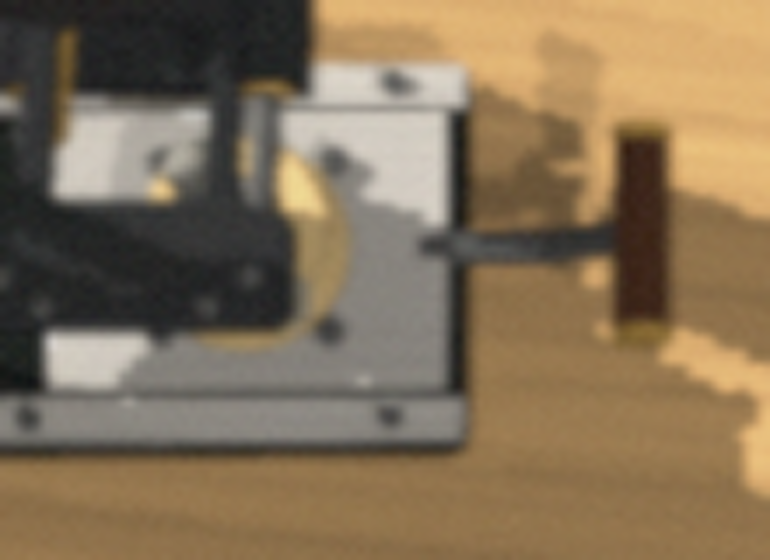

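```bash
python3 - <<'E'
from h import *
f=viewer.grab_frame('scene'); s=arm.get_state(); R_=rot(s['ee_rot'])
p=s['eef_pos']+np.array([-.0012,-.0005,0])
im=cv2.resize(f['pixels'][210:290,310:420],None,fx=7,fy=7,interpolation=cv2.INTER_CUBIC)
for z0,col in((.019,(0,0,255)),(-.02,(255,0,0))):
    L=np.array([[z0,a,b] for a,b in((-.0095,-.021),(.0095,-.021),(.0095,.021),(-.0095,.021),(-.0095,-.021))])
    q=p2c('scene',proj(f,p+L@R_.T)); cv2.polylines(im,[np.round(q).astype(int)],False,col,1); print(q.round())
cv2.imwrite('pics/l3ov.png',im)
E
```

```text
[[632. 366.]
 [570. 385.]
 [506. 272.]
 [568. 254.]
 [632. 366.]]
[[650. 278.]
 [586. 297.]
 [520. 183.]
 [583. 165.]
 [650. 278.]]
```

View pics/l3ov.png

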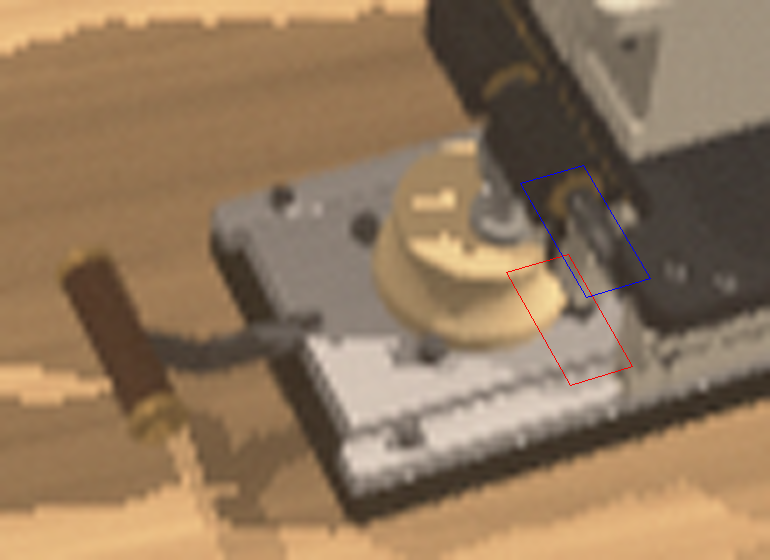

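```bash
python3 - <<'E'
from h import *
import numpy as np
f=cv2.imread('pics/l3_scene.png')
g=viewer.grab_frame('scene'); s=arm.get_state(); R_=rot(s['ee_rot']); p=s['eef_pos']; print(p,R_.round(3).tolist(),s['width'])
im=cv2.resize(g['pixels'][90:310,290:510],None,fx=3.5,fy=3.5,interpolation=cv2.INTER_CUBIC)[:600]
t=lambda q:(q-np.array([290,90])+.5)*3.5-.5
for z0,hy,hz,col in((.019,.0095,.021,(0,0,255)),(-.047,.039,.0965,(255,0,0)),(-.1,.039,.0965,(255,255,0)),(-.047,.0095,.021,(0,255,0))):
    L=np.array([[z0,a*hy,b*hz] for a,b in((-1,-1),(1,-1),(1,1),(-1,1),(-1,-1))])
    cv2.polylines(im,[np.round(t(proj(g,p+L@R_.T))).astype(int)],False,col,1)
cv2.imwrite('pics/l3ov2.png',im)
E
```

```text
[0.53696603 0.20445163 0.08165359] [[0.001, 0.101, -0.995], [0.001, -0.995, -0.101], [-1.0, -0.001, -0.001]] 0.0007067269568900936
```

View pics/l3ov2.png

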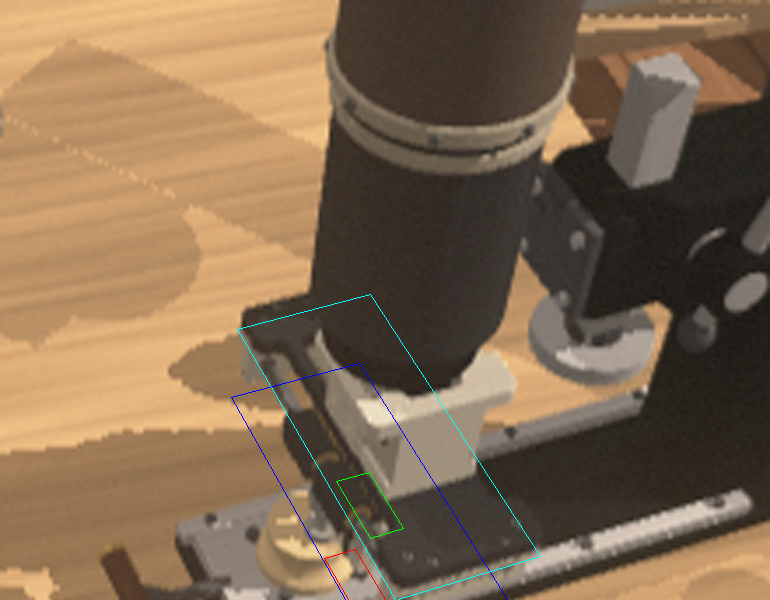

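```bash
python3 - <<'E'
import cv2,numpy as np
a=cv2.imread('pics/l0_scene.png')[200:300,310:460];b=cv2.imread('pics/l3_scene.png')[200:300,310:460]
cv2.imwrite('pics/cmp.png',cv2.resize(np.vstack([b,cv2.absdiff(a,b)*2])[:, 30:],None,fx=6,fy=3*1.0,interpolation=cv2.INTER_CUBIC))
cv2.imwrite('pics/cmp1.png',cv2.resize(b[20:],None,fx=5.3,fy=5.3,interpolation=cv2.INTER_CUBIC))
cv2.imwrite('pics/cmp2.png',cv2.resize(np.minimum(cv2.absdiff(a,b)[20:].astype(int)*4,255).astype(np.uint8),None,fx=5.3,fy=5.3,interpolation=cv2.INTER_CUBIC))
E
```

```text
(no output)
```

View pics/cmp1.png

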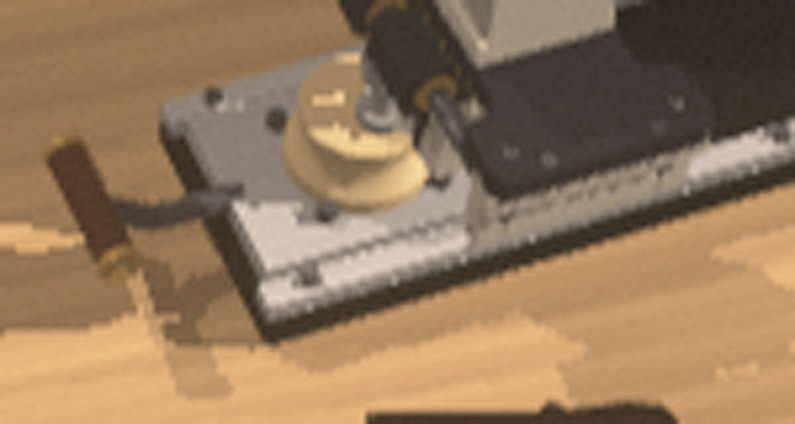

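View pics/cmp2.png

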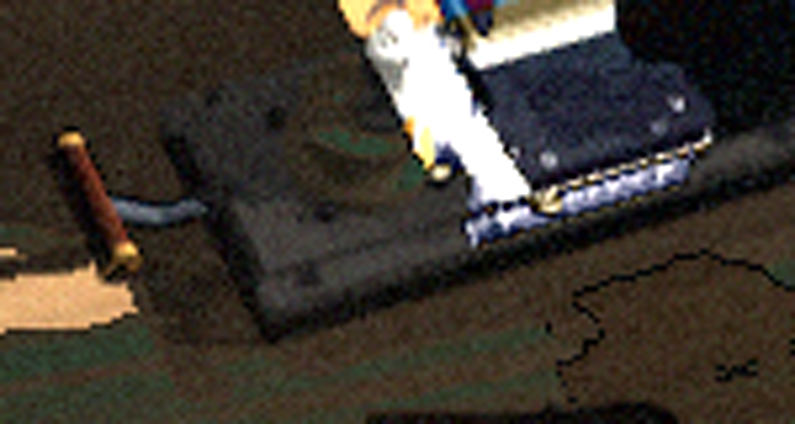

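```bash
python3 -m handwheel '{"gripper":[-1,-1,-1,-1,-1,-1,-1,-1,-1],"travel":[[0.04,0,0.05],[0.04,-0.05,0.12],[0.04,-0.12,0.2],[0.04,-0.2,0.28],[0.04,-0.26,0.36],[0.04,-0.3,0.42],[0.04,-0.3,0.44],[0.04,-0.3,0.44],[0.04,-0.3,0.44]],"spin":[0,0.1,0.28,0.46,0.64,0.82,1,1,1]}' && python3 - <<'E'
from h import *
g=viewer.grab_frame('scene'); s=arm.get_state(); R_=rot(s['ee_rot']); p=s['eef_pos']; print(p,R_.round(3).tolist(),s['width'])
c=proj(g,p)[0].astype(int); print(c); a,b=c[0]-55,max(c[1]-90,0)
im=cv2.resize(g['pixels'][b:b+140,a:a+110],None,fx=4.2,fy=4.2,interpolation=cv2.INTER_CUBIC)
raw=im.copy()
t=lambda q:(q-np.array([a,b])+.5)*4.2-.5
for z0,hy,hz,col in((.019,.0095,.021,(0,0,255)),(0,.0095,.021,(0,255,255)),(-.047,.039,.0965,(255,0,0)),(-.047,.0095,.021,(0,255,0))):
    L=np.array([[z0,a_*hy,b_*hz] for a_,b_ in((-1,-1),(1,-1),(1,1),(-1,1),(-1,-1))])
    cv2.polylines(im,[np.round(t(proj(g,p+L@R_.T))).astype(int)],False,col,1)
cv2.imwrite('pics/l4.png',np.hstack([raw,im])[:600,:])
print(im.shape)
E
```

```text
t: 9.3
eef_pos: [0.5563, 0.0543, 0.3002]
ee_rot: [-1.188, 1.57, 2.836]
force: [-0.5, 0.1, -0.7]
width: 0.0003
[0.55607432 0.05446476 0.29959009] [[-0.002, 0.773, -0.635], [-0.0, -0.635, -0.773], [-1.0, -0.001, 0.001]] 0.00037975115984352904
[321 190]
(588, 462, 3)
```

```bash
python3 -c "
import cv2;i=cv2.imread('pics/l4.png');print(i.shape);cv2.imwrite('pics/l4s.png',cv2.resize(i,(800,int(i.shape[0]*800/i.shape[1]))))"
```

```text
(588, 924, 3)
```

View pics/l4s.png

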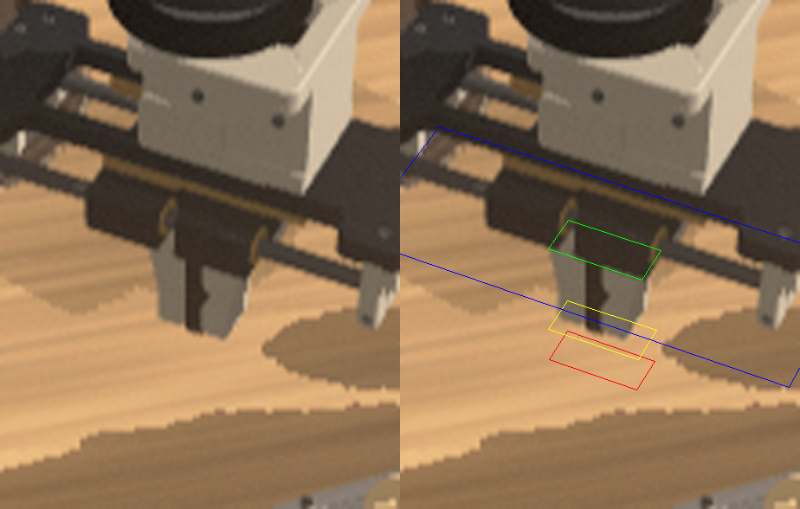

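```bash
python3 -m handwheel '{"gripper":[-1,-1,-1,-1,-1,-1,-1,-1],"travel":[[0.04,-0.02,-0.08],[0.08,-0.048,-0.16],[0.086,-0.048,-0.24],[0.086,-0.048,-0.32],[0.086,-0.048,-0.4],[0.086,-0.048,-0.47],[0.086,-0.048,-0.5],[0.086,-0.048,-0.51]],"spin":[0,0,0,0,0,0,0,0]}' && python3 - <<'E'
from h import *
for n in ('scene','top'):
    g=viewer.grab_frame(n); s=arm.get_state(); R_=rot(s['ee_rot']); p=s['eef_pos']; print(p,s['force'])
    c=proj(g,p)[0].astype(int); print(c); a,b=c[0]-50,max(c[1]-50,0)
    im=cv2.resize(g['pixels'][b:b+100,a:a+100],None,fx=4,fy=4,interpolation=cv2.INTER_CUBIC)
    raw=im.copy()
    t=lambda q:(q-np.array([a,b])+.5)*4-.5
    for z0,hy,hz,col in((.019,.0095,.021,(0,0,255)),(0,.0095,.021,(0,255,255)),(-.047,.039,.0965,(255,0,0)),(-.047,.0095,.021,(0,255,0))):
        L=np.array([[z0,a_*hy,b_*hz] for a_,b_ in((-1,-1),(1,-1),(1,1),(-1,1),(-1,-1))])
        cv2.polylines(im,[np.round(t(proj(g,p+L@R_.T))).astype(int)],False,col,1)
    cv2.imwrite(f'pics/l5{n}.png',np.hstack([raw,im]))
E
```

```text
t: 10.15
eef_pos: [0.5972, 0.0301, 0.0421]
ee_rot: [-0.561, 1.564, -2.818]
force: [-1.0, 0.0, -0.2]
width: 0.0006
[0.59785758 0.03018903 0.04290447] [-0.16066159 -0.43321592 -0.35510085]
[311 305]
[0.59882004 0.03036959 0.04449509] [-0.40371191 -0.00271961  0.4985851 ]
[344 212]
```

View pics/l5scene.png

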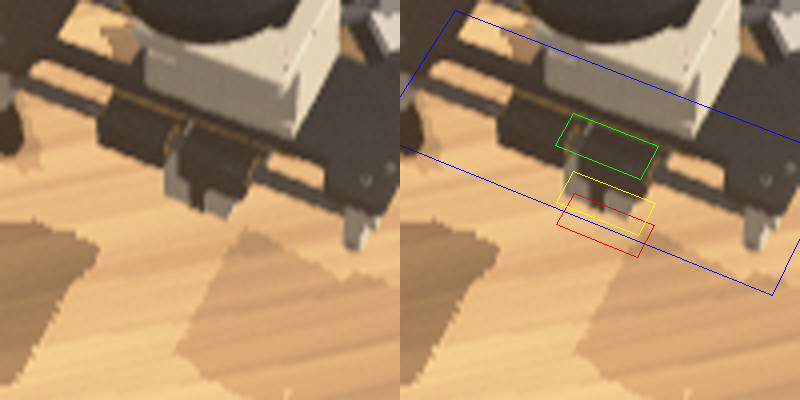

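View pics/l5top.png

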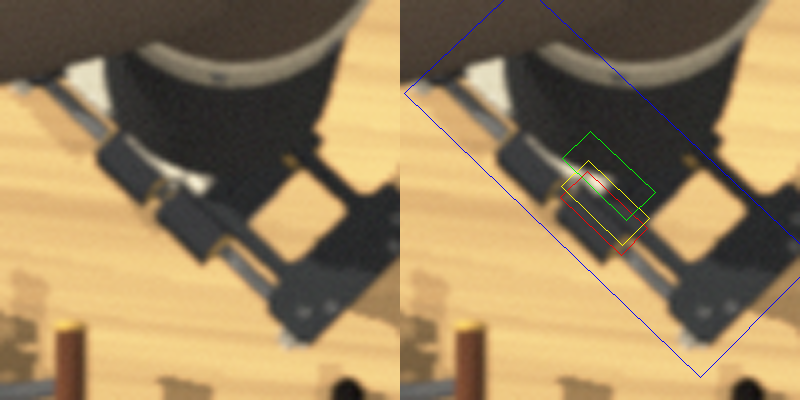

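```bash
python3 -m handwheel '{"gripper":[-1,-1,-1,-1],"travel":[[0,0,-0.02],[0,0,-0.04],[0,0,-0.046],[0,0,-0.046]],"spin":[0,0,0,0]}'; for i in 1 2 3; do python3 -m handwheel '{"gripper":[-1,-1],"travel":[[0,0,-0.002],[0,0,-0.004]],"spin":[0,0]}'; done
```

```text
t: 10.65
eef_pos: [0.5994, 0.0301, 0.0225]
ee_rot: [-0.575, 1.57, -2.831]
force: [0.4, -1.0, -0.8]
width: 0.0003
t: 10.85
eef_pos: [0.6, 0.0303, 0.0214]
ee_rot: [2.535, 1.57, 0.28]
force: [-0.1, 0.2, 0.1]
width: 0.0002
t: 11.05
eef_pos: [0.5998, 0.0303, 0.0191]
ee_rot: [2.618, 1.57, 0.363]
force: [0.0, -0.3, -0.1]
width: 0.0003
t: 11.25
eef_pos: [0.5997, 0.0302, 0.0169]
ee_rot: [2.322, 1.571, 0.067]
force: [0.3, -1.1, 0.6]
width: 0.0004
```

```bash
for i in 1 2 3; do python3 -m handwheel '{"gripper":[-1,-1],"travel":[[0,0,-0.002],[0,0,-0.004]],"spin":[0,0]}' | sed -n '1,2p;4p'; done; python3 - <<'E'
from h import *
g=viewer.grab_frame('scene'); s=arm.get_state(); R_=rot(s['ee_rot']); p=s['eef_pos']; print(p,s['force'])
c=proj(g,p)[0].astype(int); a,b=c[0]-30,c[1]-30
im=cv2.resize(g['pixels'][b:b+60,a:a+60],None,fx=8,fy=8,interpolation=cv2.INTER_CUBIC)
cv2.imwrite('pics/l6.png',im)
t=lambda q:(q-np.array([a,b])+.5)*8-.5
print(t(proj(g,[p[0],p[1],0])))
E
```

```text
t: 11.45
eef_pos: [0.5997, 0.0302, 0.0149]
force: [-0.3, -1.1, 0.6]
t: 11.65
eef_pos: [0.5997, 0.0303, 0.0129]
force: [-0.4, 0.4, 0.5]
t: 11.85
eef_pos: [0.5997, 0.0302, 0.0109]
force: [0.4, -0.3, -0.3]
[0.59957387 0.03021687 0.01069707] [ 0.37136811 -0.50340912 -0.58399908]
[[244.41029755 269.55400469]]
```

View pics/l6.png

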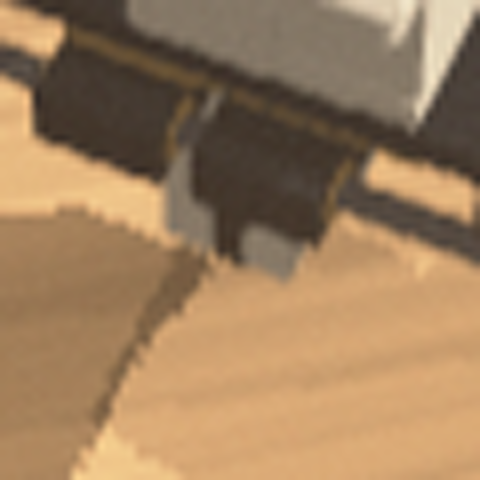

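```bash
for i in 1 2 3 4; do python3 -m handwheel '{"gripper":[-1,-1],"travel":[[0,0,-0.002],[0,0,-0.004]],"spin":[0,0]}' | sed -n '1,2p;4p'; done; python3 -c "
from h import *
print(arm.get_state()['force'],arm.get_state()['eef_pos'], arm.nose_length)"
```

```text
t: 12.1
eef_pos: [0.5997, 0.0302, 0.0089]
force: [-0.5, -0.7, 0.8]
t: 12.3
eef_pos: [0.5997, 0.0302, 0.0069]
force: [0.4, 0.3, -0.0]
t: 12.5
eef_pos: [0.5997, 0.0302, 0.0049]
force: [-0.7, -0.5, -1.9]
t: 12.7
eef_pos: [0.5997, 0.0303, 0.0029]
force: [-0.0, 0.8, 0.2]
[-0.01747665  0.81681909  0.1614487 ] [0.59972976 0.03026489 0.00290706] 0.019
```

```bash
python3 - <<'E'
from h import *
g=viewer.grab_frame('scene'); s=arm.get_state(); p=s['eef_pos']; print(p,s['force'],s['joint_efforts'].round(2),s['t'])
c=np.array([311,305]); a,b=c[0]-30,c[1]-22
im=cv2.resize(g['pixels'][b:b+60,a:a+60],None,fx=10,fy=10,interpolation=cv2.INTER_CUBIC)
t=lambda q:(q-np.array([a,b])+.5)*10-.5
R_=rot(s['ee_rot'])
L=np.array([[0,a_*.0095,b_*.0195] for a_,b_ in((-1,-1),(1,-1),(1,1),(-1,1),(-1,-1))])
P=p+L@R_.T; P[:,2]=0
raw=im.copy()
cv2.polylines(im,[np.round(t(proj(g,P))).astype(int)],False,(0,0,255),1)
cv2.imwrite('pics/l7.png',im)
E
```

```text
[0.59960129 0.03020747 0.00271277] [ 0.1531353  -0.34485952 -0.54366717] [ 3.000e-02 -5.740e+01  2.068e+01  4.920e+00  6.000e-02  0.000e+00] 12.75
```

View pics/l7.png

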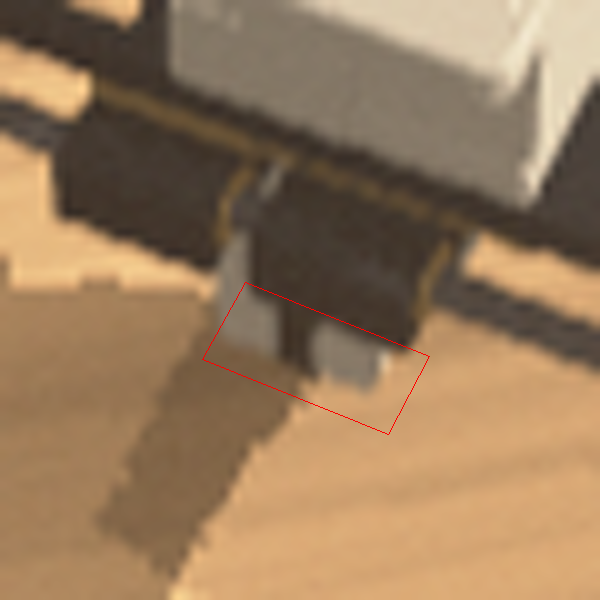

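```bash
for i in 1 2 3 4; do python3 -m handwheel '{"gripper":[-1,-1],"travel":[[0,0,-0.002],[0,0,-0.002]],"spin":[0,0]}' | sed -n '2p;4p'; done
```

```text
eef_pos: [0.5996, 0.0302, 0.0018]
force: [0.1, -0.2, -0.6]
eef_pos: [0.5996, 0.0302, 0.0008]
force: [0.1, -0.1, 0.3]
eef_pos: [0.5996, 0.0302, -0.0001]
force: [0.5, 0.1, 0.6]
eef_pos: [0.5996, 0.0302, -0.0012]
force: [-0.4, -0.4, -0.7]
```

```bash
for i in 1 2 3 4 5; do python3 -m handwheel '{"gripper":[-1],"travel":[[0,0,-0.002]],"spin":[0]}' | sed -n '2p;4p'; done; python3 - <<'E'
from h import *
s=arm.get_state(); print(s['eef_pos'],s['force'],s['t'])
E
```

```text
eef_pos: [0.5998, 0.0303, -0.002]
force: [-0.3, 0.1, 0.7]
eef_pos: [0.5997, 0.0303, -0.0031]
force: [-0.5, -0.5, 0.7]
eef_pos: [0.5997, 0.0302, -0.0041]
force: [0.4, 0.1, 1.1]
eef_pos: [0.5997, 0.0302, -0.0052]
force: [0.3, -0.2, 0.0]
eef_pos: [0.5997, 0.0303, -0.0062]
force: [0.4, 0.1, 0.4]
[ 0.59970628  0.03025452 -0.0061555 ] [0.44957209 0.0780238  0.42643481] 14.05
```

```bash
for i in 1 2 3 4; do python3 -m handwheel '{"gripper":[-1],"travel":[[0,0,-0.002]],"spin":[0]}' | sed -n '2p;4p'; done; python3 - <<'E'
from h import *
s=arm.get_state(); print(s['eef_pos'],s['force'],s['t'])
g=viewer.grab_frame('scene')
a,b=281,283
im=cv2.resize(g['pixels'][b:b+60,a:a+60],None,fx=10,fy=10,interpolation=cv2.INTER_CUBIC)
cv2.imwrite('pics/l8.png',im)
E
```

```text
eef_pos: [0.5997, 0.0302, -0.0063]
force: [-5.4, 1.0, 16.1]
eef_pos: [0.5998, 0.0302, -0.0064]
force: [-8.9, 1.7, 25.6]
eef_pos: [0.5998, 0.0302, -0.0065]
force: [-12.3, 1.9, 34.8]
eef_pos: [0.5998, 0.0302, -0.0066]
force: [-15.9, 2.0, 43.3]
[ 0.59980739  0.03021307 -0.00655209] [-15.88748199   1.99747792  43.27114989] 14.45
```

View pics/l8.png

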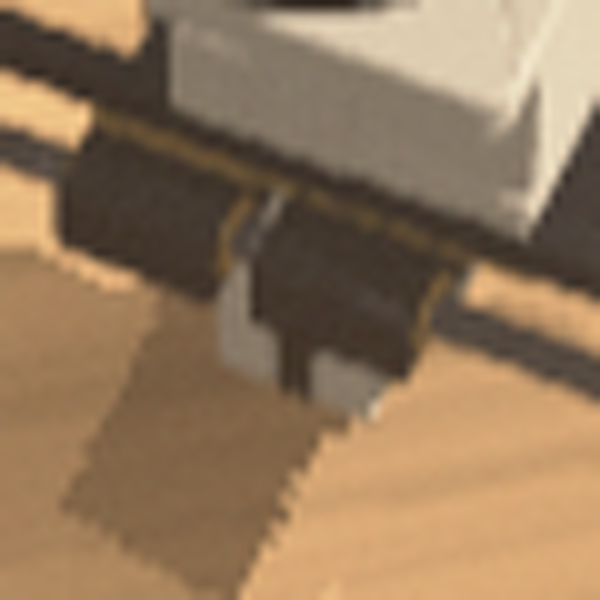

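```bash
python3 -m handwheel '{"gripper":[-1,-1,1,1,1,1,1,1,1,1,1,1],"travel":[[0,0,0.06],[0,0,0.14],[0,0,0.22],[0,0,0.28],[-0.05,0.06,0.28],[-0.1,0.125,0.28],[-0.15,0.19,0.28],[-0.2,0.25,0.28],[-0.246,0.311,0.28],[-0.246,0.311,0.28],[-0.246,0.311,0.28],[-0.246,0.311,0.28]],"spin":[0,0,0,0,-0.15,-0.296,-0.296,-0.296,-0.296,-0.296,-0.296,-0.296]}' && python3 - <<'E'
from h import *
s=arm.get_state(); R_=rot(s['ee_rot']); print(s['eef_pos'],s['width'],s['force'],R_.round(3).tolist(),s['t'])
for n in('scene','top'):
    g=viewer.grab_frame(n); cv2.imwrite(f'pics/l9_{n}.png',g['pixels'])
    c=proj(g,s['eef_pos'])[0].astype(int); a,b=c[0]-60,max(c[1]-60,0)
    cv2.imwrite(f'pics/l9_{n}c.png',cv2.resize(g['pixels'][b:b+110,a:a+130],None,fx=5,fy=5,interpolation=cv2.INTER_CUBIC))
E
```

```text
t: 15.7
eef_pos: [0.477, 0.1855, 0.13]
ee_rot: [1.142, 1.571, -1.346]
force: [0.2, -0.8, -0.7]
width: 0.0752
[0.47695087 0.18546215 0.12996222] 0.07522352826328517 [ 0.21530022 -0.75130591 -0.69370946] [[0.0, 0.608, -0.794], [-0.0, -0.794, -0.608], [-1.0, 0.0, 0.0]] 15.7
```

View pics/l9_scenec.png

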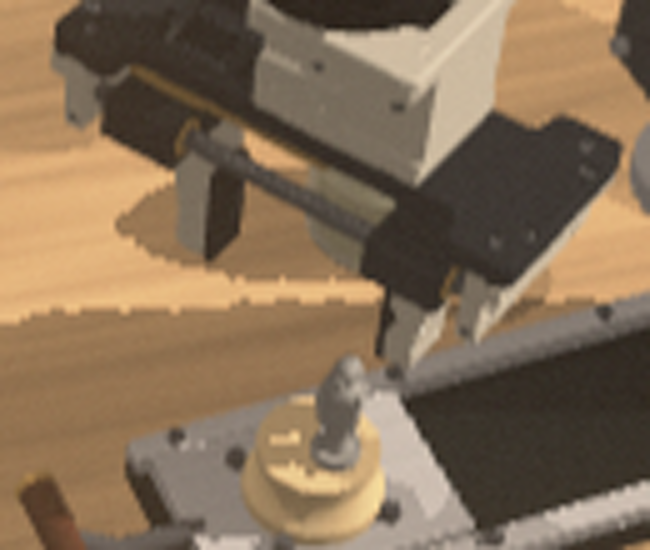

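View pics/l9_topc.png

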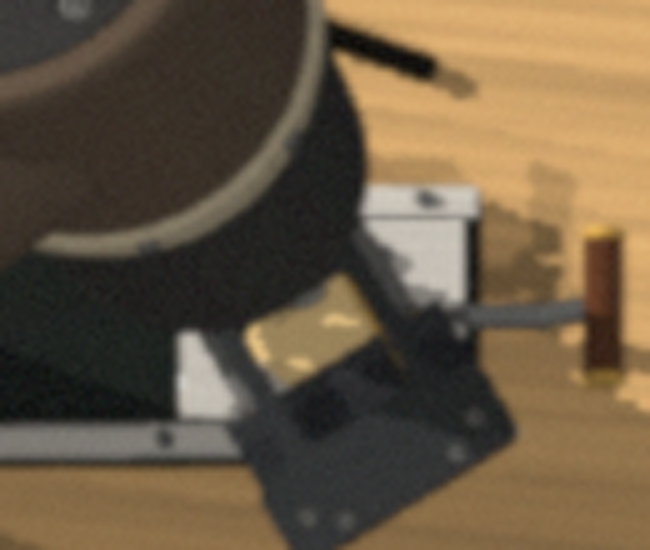

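```bash
python3 -m handwheel '{"gripper":[1,1,1,1,1,1],"travel":[[0,0,-0.04],[0,0,-0.08],[0,0,-0.12],[0,0,-0.14],[0,0,-0.15],[0,0,-0.15]],"spin":[0,0,0,0,0,0]}' && python3 - <<'E'
from h import *
s=arm.get_state(); R_=rot(s['ee_rot']); print(s['eef_pos'],s['width'],s['force'],s['t'])
n='scene'
g=viewer.grab_frame(n); cv2.imwrite(f'pics/la_{n}.png',g['pixels'])
print(foot_fit(g,n,PL[n])[0])
a,b=310,190
im=cv2.resize(g['pixels'][b:b+100,a:a+120],None,fx=6,fy=6,interpolation=cv2.INTER_CUBIC)
t=lambda q:(q-np.array([a,b])+.5)*6-.5
w=s['width']/2
for z in(w,-w):
    L=np.array([[-.0062,-.0095,z],[-.0062,.0095,z]]); q=t(proj(g,s['eef_pos']+L@R_.T)); cv2.polylines(im,[np.round(q).astype(int)],False,(0,0,255),1); print(q.round())
cv2.imwrite('pics/la_c.png',im)
E
```

```text
t: 16.4
eef_pos: [0.4768, 0.1853, 0.0546]
ee_rot: [0.186, 1.57, -2.302]
force: [0.5, 0.1, 0.4]
width: 0.0874
[0.47684592 0.18530509 0.05464191] 0.08742855545959265 [0.48992105 0.13255077 0.43612528] 16.4
(np.float64(0.8824826717076244), array([0.0066, 0.0046]))
[[285. 194.]
 [253. 227.]]
[[501. 318.]
 [469. 354.]]
```

View pics/la_c.png

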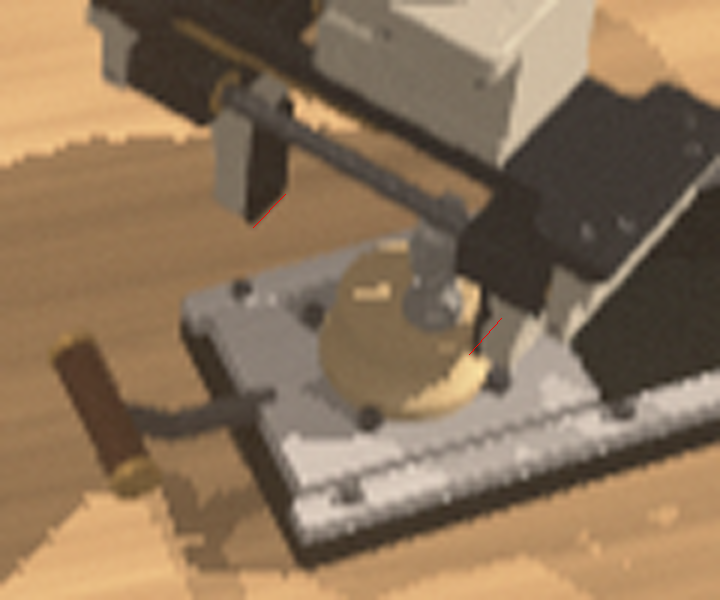

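```bash
python3 -m handwheel '{"gripper":[1,1,1,1,1,1,1,1,1],"travel":[[-0.0032,-0.0024,0],[-0.0064,-0.0049,0],[-0.0096,-0.0073,0],[-0.0127,-0.0097,0],[-0.0159,-0.0122,0],[-0.019,-0.0146,0],[-0.0222,-0.017,0],[-0.0254,-0.0195,0],[-0.0254,-0.0195,0]],"spin":[0,0,0,0,0,0,0,0,0]}' && cat >> h.py <<'E'
def peek(tag):
    s=arm.get_state(); print(s['eef_pos'].round(4),s['width'].__round__(4),s['force'].round(2),s['t'])
    n='scene'; g=viewer.grab_frame(n); d,o,m=foot_fit(g,n,PL[n]); print(d)
    a,b=310,190
    im=cv2.resize(g['pixels'][b:b+85,a:a+110],None,fx=7,fy=7,interpolation=cv2.INTER_CUBIC); cv2.imwrite(f'pics/{tag}.png',im)
    cv2.imwrite(f'pics/{tag}_f.png',np.dstack([o*255,m*255,sat(g,n)])[80:330,300:650])
E
python3 -c "
from h import *
peek('lb')"
```

```text
t: 17.35
eef_pos: [0.4639, 0.1759, 0.0551]
ee_rot: [-3.055, 1.571, 0.74]
force: [1.7, 0.2, 1.1]
width: 0.0873
[0.4639 0.1759 0.0551] 0.0873 [1.68 0.15 1.06] 17.35
(np.float64(0.6056709528519617), array([0.0038, 0.0024]))
```

View pics/lb.png

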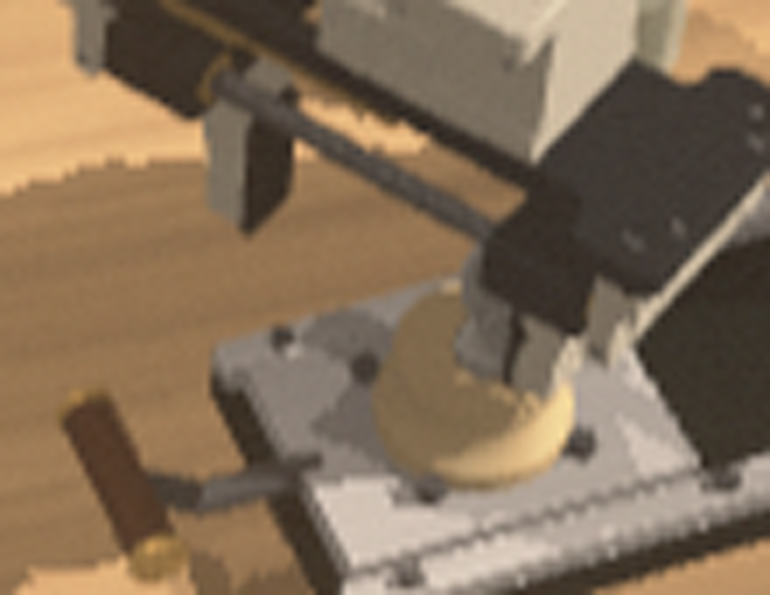

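View pics/lb_f.png

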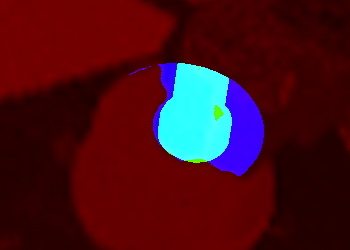

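```bash
python3 -m handwheel '{"gripper":[1,1,1],"travel":[[0.006,0.0045,0],[0.016,0.0122,0],[0.016,0.0122,0]],"spin":[0,0,0]}' >/dev/null;python3 -c "
from h import *
peek('lc')"
```

```text
[0.4728 0.1827 0.0549] 0.0881 [-0.14  0.26 -0.16] 17.7
(np.float64(0.7619248628113128), array([0.0028, 0.001 ]))
```

View pics/lc_f.png

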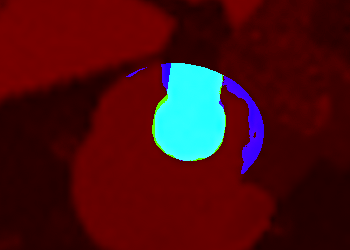

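View pics/lc.png

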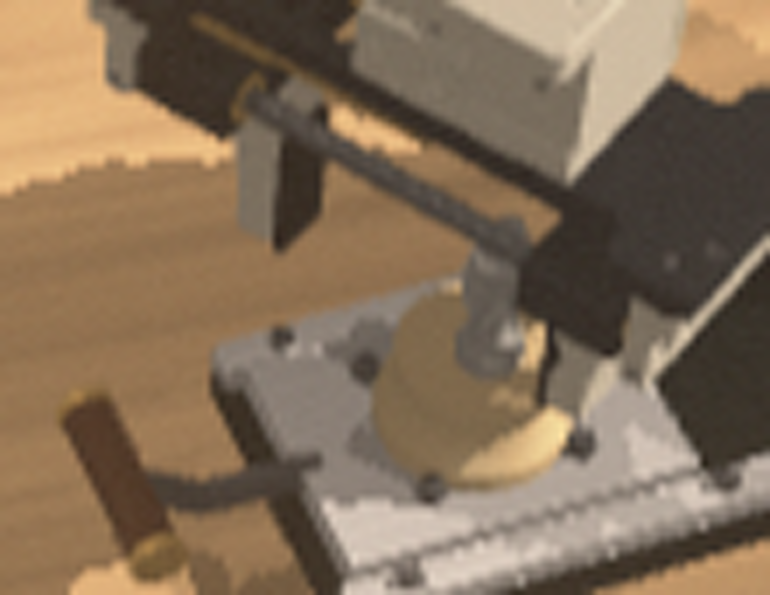

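```bash
python3 -m handwheel '{"gripper":[1,1,1,1,1,1,1,1,1,1,1,1,1,1,1,1],"travel":[[-0.004,-0.0031,0],[-0.008,-0.0061,0],[-0.0115,-0.0088,0],[-0.0145,-0.0111,0],[-0.017,-0.013,0],[-0.0194,-0.0149,0],[-0.0194,-0.0149,0],[-0.01,-0.0075,0],[0,0,0],[0,0,0.06],[0,0,0.13],[0,0,0.16],[0.02,-0.1,0.18],[0.02,-0.2,0.18],[0.02,-0.3,0.18],[0.02,-0.34,0.18]],"spin":[0,0,0,0,0,0,0,0,0,0,0,0,0,0,0,0]}' ; python3 -c "
from h import *
look('ld')"
```

```text
t: 19.35
eef_pos: [0.4817, 0.0094, 0.145]
ee_rot: [-0.273, 1.57, -2.762]
force: [-0.0, 0.2, 0.5]
width: 0.0877
top iou 0.299 world off mm [-4.8  6.6] press off [7.05 4.11]
scene iou 0.922 world off mm [0.2 0.2] press off [ 0.18 -0.22]
19.45
```

```bash
python3 -c "
import cv2,numpy as np
cv2.imwrite('pics/ldm.png',cv2.resize(np.vstack([np.hstack([cv2.imread('pics/ld_top_f.png')[90:350,80:460],cv2.imread('pics/ld_scene_f.png')[60:320,310:690]]),np.hstack([cv2.imread('pics/ld_top_c.png')[90:350,80:460],cv2.imread('pics/ld_scene_c.png')[60:320,310:690]])]),None,fx=1,fy=1))"
```

```text
(no output)
```

View pics/ldm.png

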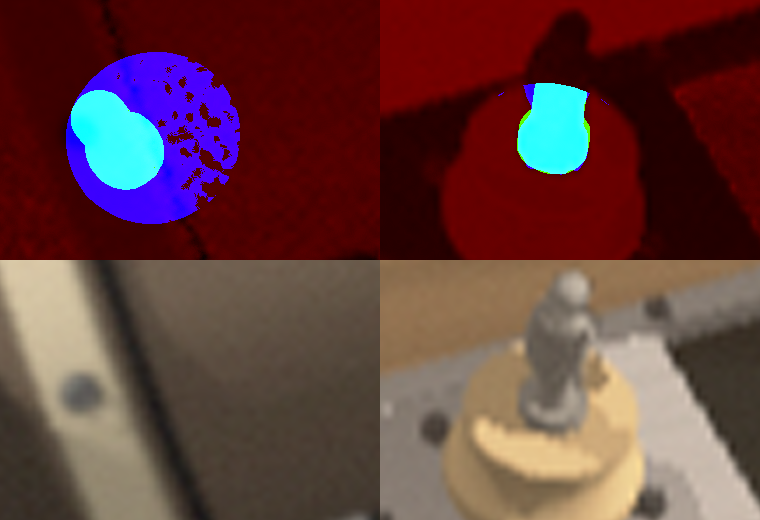

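```bash
python3 -m handwheel '{"gripper":[-1,-1,-1,-1,-1,-1,-1,-1],"travel":[[0.08,-0.02,0],[0.16,-0.04,-0.02],[0.22,-0.064,-0.05],[0.276,-0.064,-0.08],[0.276,-0.064,-0.09],[0.276,-0.064,-0.09],[0.276,-0.064,-0.09],[0.276,-0.064,-0.09]],"spin":[-0.15,-0.3,-0.45,-0.6,-0.704,-0.704,-0.704,-0.704]}' ; python3 -c "
from h import *
look('le'); s=arm.get_state(); print(s['eef_pos'],rot(s['ee_rot']).round(3).tolist())
import cv2
f=viewer.grab_frame('top'); b,o,m=plinth_fit(f,'top',[*PL['top'],YAW]); print('plinth top',b)
f=viewer.grab_frame('scene'); b,o,m=plinth_fit(f,'scene',[*PL['scene'],YAW]); print('plinth scene',b)
cv2.imwrite('pics/lem.png',np.vstack([np.hstack([cv2.imread('pics/le_top_f.png')[90:350,80:460],cv2.imread('pics/le_scene_f.png')[60:320,310:690]]),np.hstack([cv2.imread('pics/le_top_c.png')[90:350,80:460],cv2.imread('pics/le_scene_c.png')[60:320,310:690]])]))"
```

```text
t: 20.25
eef_pos: [0.6202, -0.0194, 0.1007]
ee_rot: [-3.073, 1.57, 0.172]
force: [-0.6, -0.4, 0.7]
width: 0.0292
top iou 0.288 world off mm [ 6.  -4.4] press off [-4.98 -5.52]
scene iou 0.919 world off mm [0.2 0.2] press off [ 0.18 -0.22]
20.35
[ 0.62014483 -0.01948963  0.10093107] [[0.001, 0.103, -0.995], [0.0, -0.995, -0.103], [-1.0, -0.0, -0.001]]
plinth top (np.float64(0.28770691333982473), array([0.49264, 0.18762]))
plinth scene (np.float64(0.7623426504808096), array([0.48834, 0.19458]))
```

View pics/lem.png

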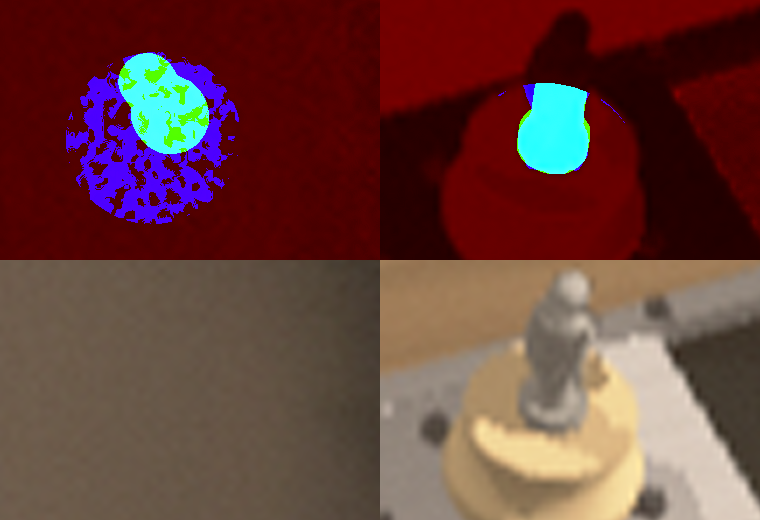

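```bash
python3 -m handwheel '{"gripper":[-1,-1,-1,-1,-1,-1,-1,-1,-1],"travel":[[-0.05,-0.07,0.04],[-0.1,-0.14,0.08],[-0.15,-0.21,0.1],[-0.2,-0.28,0.1],[-0.25,-0.35,0.1],[-0.3,-0.42,0.1],[-0.35,-0.49,0.1],[-0.4,-0.56,0.1],[-0.4,-0.56,0.1]],"spin":[0,0,0,0,0,0,0,0,0]}' ; python3 -c "
from h import *
look('lg'); s=arm.get_state(); print(s['eef_pos'])
f=viewer.grab_frame('top'); b,o,m=plinth_fit(f,'top',[*PL['top'],YAW]); print('plinth top',b)
cv2.imwrite('pics/lgm.png',np.vstack([np.hstack([cv2.imread('pics/lg_top_f.png')[90:350,80:460],cv2.imread('pics/lg_scene_f.png')[60:320,310:690]]),np.hstack([cv2.imread('pics/lg_top_c.png')[90:350,80:460],cv2.imread('pics/lg_scene_c.png')[60:320,310:690]])]))"
```

```text
t: 21.35
eef_pos: [0.4171, -0.3025, 0.1504]
ee_rot: [2.233, 1.571, -0.811]
force: [-0.1, 0.9, 0.1]
width: 0.0003
top iou 0.956 world off mm [0.6 0. ] press off [-0.06 -0.6 ]
scene iou 0.923 world off mm [0.2 0.4] press off [ 0.38 -0.24]
21.45
[ 0.41942497 -0.30069414  0.15051778]
plinth top (np.float64(0.7755181635836862), array([0.49064, 0.19562]))
```

View pics/lgm.png

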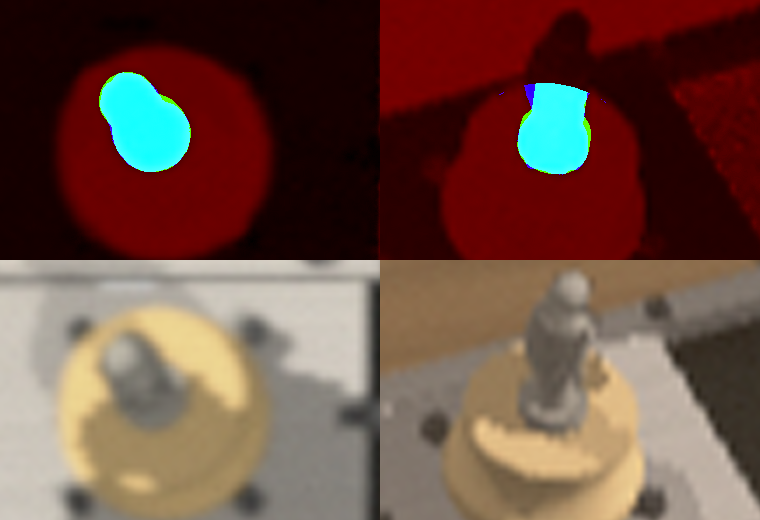

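```bash
python3 -m handwheel '{"gripper":[-1,-1,-1,-1,-1,-1,-1,-1,-1,-1,-1,-1],"travel":[[0.02,0.085,0],[0.042,0.17,0],[0.063,0.255,0],[0.084,0.34,0],[0.105,0.425,-0.02],[0.126,0.51,-0.04],[0.147,0.595,-0.06],[0.168,0.68,-0.09],[0.168,0.68,-0.15],[0.168,0.68,-0.2],[0.168,0.68,-0.24],[0.168,0.68,-0.24]],"spin":[0,0,0,0,0,0,0,0,0,0,0,0]}' ; python3 -c "
from h import *
s=arm.get_state();print(s['eef_pos'],s['force'],rot(s['ee_rot']).round(3).tolist(),s['t'])
f=viewer.grab_frame('scene'); cv2.imwrite('pics/lh.png',cv2.resize(f['pixels'][190:290,270:410],None,fx=5,fy=5,interpolation=cv2.INTER_CUBIC))"
```

```text
t: 22.7
eef_pos: [0.5022, 0.0408, 0.0277]
ee_rot: [0.287, 1.566, -2.751]
force: [-0.4, -0.5, -0.4]
width: 0.0005
[0.50220086 0.04081623 0.02765938] [-0.40657315 -0.45437331 -0.35370564] [[-0.004, 0.103, -0.995], [-0.002, -0.995, -0.103], [-1.0, 0.001, 0.005]] 22.7
```

View pics/lh.png

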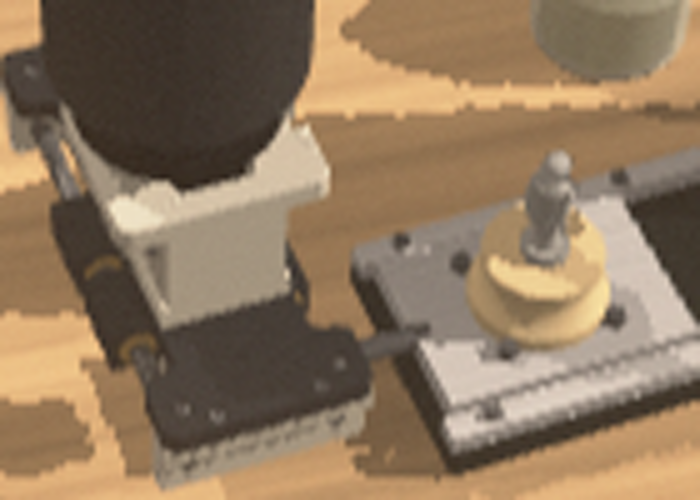

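```bash
python3 -c "
from h import *
s=arm.get_state();print(s['q'].round(3),s['eef_pos'])
f=viewer.grab_frame('scene');print(proj(f,[s['eef_pos'],s['eef_pos']+[0,0,.08]])); cv2.imwrite('pics/li.png',f['pixels'])"
```

```text
[ 0.471  0.297 -0.592  0.    -0.684 -0.368] [0.50330208 0.04087889 0.02921321]
[[305.42506272 268.76424595]
 [305.23719187 243.28522376]]
```

View pics/li.png

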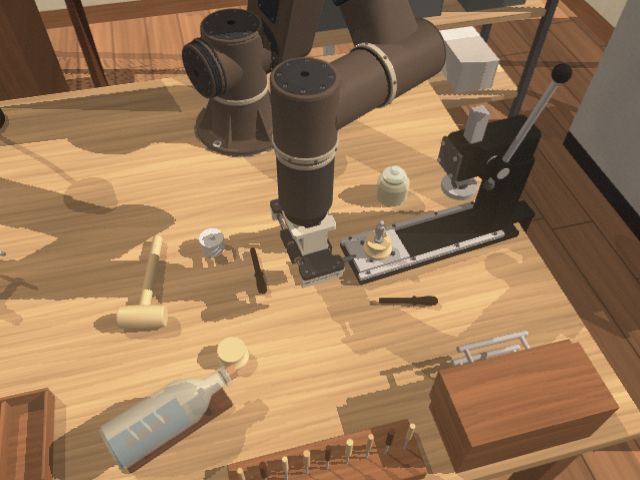

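```bash
python3 -c "
from h import *
f=viewer.grab_frame('top'); cv2.imwrite('pics/lit.png',f['pixels'])"
```

```text
(no output)
```

View pics/lit.png

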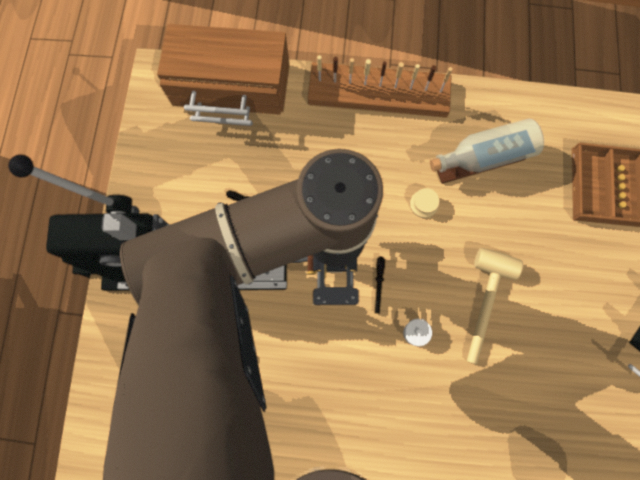

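```bash
python3 -c "
from h import *
F={n:viewer.grab_frame(n) for n in('scene','top')}
def tri(a,b):
    A=[];B=[]
    for n,uv in(('scene',a),('top',b)):
        d=ray(F[n],uv);d/=np.linalg.norm(d);M=np.eye(3)-np.outer(d,d);A.append(M);B.append(M@np.array(F[n]['eye']))
    X=np.linalg.lstsq(np.vstack(A),np.hstack(B),rcond=None)[0]
    return X.round(3),[proj(F[n],X).round(1).tolist() for n in F]
print('cap',tri((305,76),(340,188)))
print('ring',tri((378,72),(228,243)))
print('ram block',tri((480,115),(120,215)))
print('ball',tri((562,73),(20,166)))
print('armcorner',tri((440,45),(125,262)))
print('elbow?',tri((345,15),(190,400)))
"
```

```text
cap (array([0.505, 0.042, 0.475]), [[[305.1, 76.0]], [[340.1, 188.0]]])
ring (array([0.443, 0.171, 0.419]), [[[376.8, 72.3]], [[226.5, 242.5]]])
ram block (array([0.484, 0.346, 0.334]), [[[479.2, 115.3]], [[119.1, 214.6]]])
ball (array([0.515, 0.45 , 0.42 ]), [[[562.4, 72.8]], [[20.5, 166.2]]])
armcorner (array([0.406, 0.289, 0.426]), [[[439.3, 45.3]], [[124.1, 261.7]]])
elbow? (array([0.255, 0.183, 0.411]), [[[349.1, 14.1]], [[196.1, 401.8]]])
```

```bash
python3 -m handwheel '{"gripper":[-1,-1,-1,-1,-1,-1,-1,-1,-1,-1,-1,-1,-1,-1,-1,-1,-1,-1,-1,-1],"travel":[[-0.0012,0.012,0],[-0.0024,0.024,0],[-0.0036,0.036,0],[-0.0046,0.046,0],[-0.005,0.05,0],[-0.0054,0.054,0],[-0.0058,0.058,0],[-0.0062,0.062,0],[-0.0066,0.066,0],[-0.007,0.07,0],[-0.0074,0.074,0],[-0.0078,0.078,0],[-0.0082,0.082,0],[-0.0086,0.086,0],[-0.009,0.09,0],[-0.0094,0.094,0],[-0.0098,0.098,0],[-0.0102,0.102,0],[-0.0106,0.106,0],[-0.011,0.11,0]],"spin":[0,0,0,0,0,0,0,0,0,0,0,0,0,0,0,0,0,0,0,0]}' ; python3 -c "
from h import *
s=arm.get_state();print(s['eef_pos'],s['force'],s['t'])
f=viewer.grab_frame('scene'); cv2.imwrite('pics/lj.png',cv2.resize(f['pixels'][170:290,270:430],None,fx=5,fy=5,interpolation=cv2.INTER_CUBIC))"
```

```text
t: 24.95
eef_pos: [0.4984, 0.0952, 0.0299]
ee_rot: [0.396, 1.571, -2.645]
force: [0.5, -2.1, 3.4]
width: 0.0003
[0.49839336 0.09520129 0.02992582] [ 0.52416316 -2.14036107  3.37910596] 24.95
```

View pics/lj.png

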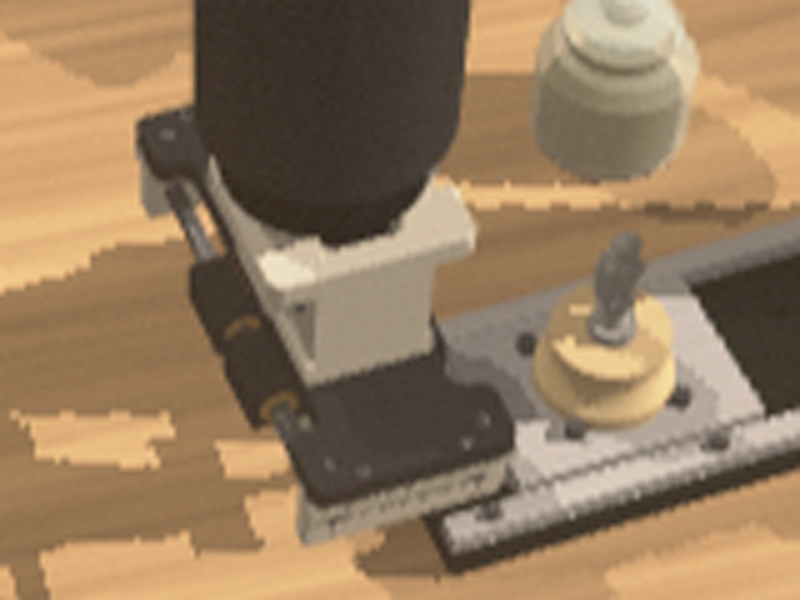

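```bash
python3 -m handwheel '{"gripper":[-1,-1,-1,-1,-1,-1,-1,-1,-1,-1,-1,-1,-1,-1,-1,-1,-1,-1,-1,-1],"travel":[[-0.0004,0.004,0],[-0.0008,0.008,0],[-0.0012,0.012,0],[-0.0016,0.016,0],[-0.002,0.02,0],[-0.0024,0.024,0],[-0.0028,0.028,0],[-0.0032,0.032,0],[-0.0036,0.036,0],[-0.004,0.04,0],[-0.0044,0.044,0],[-0.0048,0.048,0],[-0.0052,0.052,0],[-0.0056,0.056,0],[-0.006,0.06,0],[-0.0064,0.064,0],[-0.0068,0.068,0],[-0.0072,0.072,0],[-0.0076,0.076,0],[-0.008,0.08,0]],"spin":[0,0,0,0,0,0,0,0,0,0,0,0,0,0,0,0,0,0,0,0]}' ; python3 -c "
from h import *
f=viewer.grab_frame('scene'); cv2.imwrite('pics/lk.png',cv2.resize(f['pixels'][130:290,290:490],None,fx=4,fy=3.75,interpolation=cv2.INTER_CUBIC))"
```

```text
t: 27.0
eef_pos: [0.4943, 0.1352, 0.0299]
ee_rot: [0.365, 1.57, -2.675]
force: [-2.1, -4.2, 1.1]
width: 0.0005
```

View pics/lk.png

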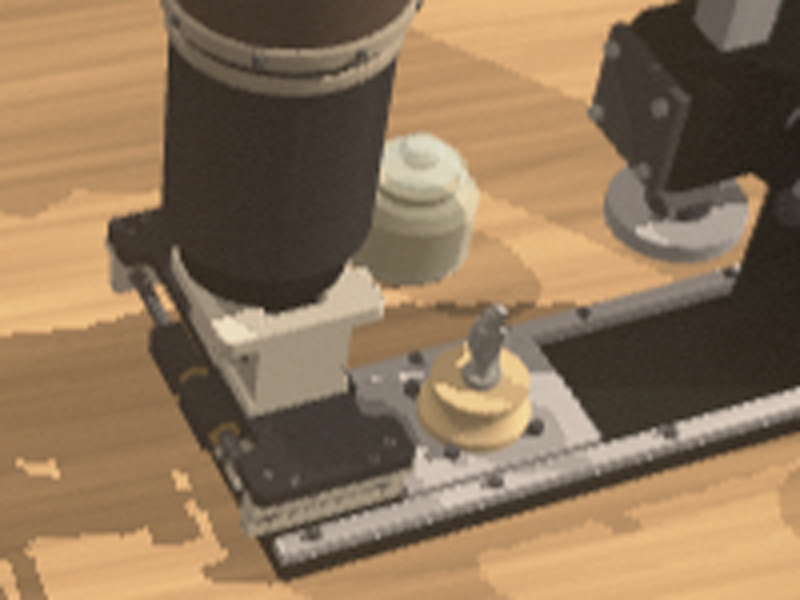

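```bash
python3 -m handwheel '{"gripper":[-1,-1,-1,-1,-1,-1,-1,-1,-1,-1,-1,-1,-1,-1,-1,-1,-1,-1,-1,-1],"travel":[[-0.0004,0.004,0],[-0.0008,0.008,0],[-0.0012,0.012,0],[-0.0016,0.016,0],[-0.002,0.02,0],[-0.0024,0.024,0],[-0.0028,0.028,0],[-0.0032,0.032,0],[-0.0036,0.036,0],[-0.004,0.04,0],[-0.0044,0.044,0],[-0.0048,0.048,0],[-0.0052,0.052,0],[-0.0056,0.056,0],[-0.006,0.06,0],[-0.0064,0.064,0],[-0.0068,0.068,0],[-0.0072,0.072,0],[-0.0076,0.076,0],[-0.008,0.08,0]],"spin":[0,0,0,0,0,0,0,0,0,0,0,0,0,0,0,0,0,0,0,0]}' ; python3 -m handwheel '{"gripper":[-1,-1,-1,-1,-1,-1,-1,-1,-1,-1,-1,-1,-1,-1,-1,-1],"travel":[[-0.0004,0.004,0],[-0.0008,0.008,0],[-0.0012,0.012,0],[-0.0016,0.016,0],[-0.002,0.02,0],[-0.0024,0.024,0],[-0.0028,0.028,0],[-0.0032,0.032,0],[-0.0036,0.036,0],[-0.004,0.04,0],[-0.0044,0.044,0],[-0.0048,0.048,0],[-0.0052,0.052,0],[-0.0056,0.056,0],[-0.006,0.06,0],[-0.0064,0.064,0]],"spin":[0,0,0,0,0,0,0,0,0,0,0,0,0,0,0,0]}'; python3 -c "
from h import *
s=arm.get_state();print(s['eef_pos'],s['force'],s['t'])
f=viewer.grab_frame('scene'); cv2.imwrite('pics/ll.png',cv2.resize(f['pixels'][100:290,310:550],None,fx=3.3,fy=3.15,interpolation=cv2.INTER_CUBIC))"
```

```text
t: 29.05
eef_pos: [0.4904, 0.1752, 0.0299]
ee_rot: [0.227, 1.571, -2.814]
force: [-2.6, -3.8, -0.3]
width: 0.0002
t: 30.65
eef_pos: [0.4873, 0.2072, 0.0299]
ee_rot: [0.686, 1.571, -2.355]
force: [-2.5, -3.4, 0.5]
width: 0.0008
[0.48725542 0.20724085 0.02994254] [-2.49169059 -3.44550137  0.53495856] 30.65
```

View pics/ll.png

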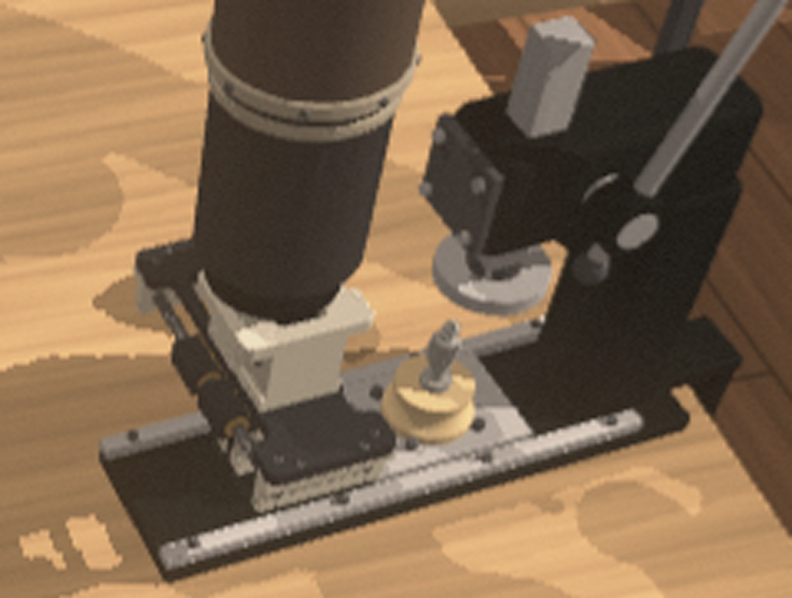

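```bash
python3 -m handwheel '{"gripper":[-1,-1,-1,-1,-1,-1,-1,-1],"travel":[[-0.0004,0.004,0],[-0.0008,0.008,0],[-0.0012,0.012,0],[-0.0016,0.016,0],[-0.002,0.02,0],[-0.0023,0.023,0],[-0.0026,0.026,0],[-0.0029,0.029,0]],"spin":[0,0,0,0,0,0,0,0]}'|sed -n '1,2p;4p'; for i in 1 2; do python3 -m handwheel '{"gripper":[-1,-1],"travel":[[-0.0002,0.002,0],[-0.0004,0.004,0]],"spin":[0,0]}'|sed -n '1,2p;4p'; done
```

```text
t: 31.5
eef_pos: [0.486, 0.2218, 0.03]
force: [-1.2, -3.5, -0.6]
t: 31.7
eef_pos: [0.4858, 0.2238, 0.03]
force: [0.7, -3.0, -0.9]
t: 31.9
eef_pos: [0.4855, 0.2251, 0.03]
force: [3.0, -10.1, 1.0]
```

```bash
python3 -m handwheel '{"gripper":[-1,-1],"travel":[[-0.0001,0.001,0],[-0.0001,0.001,0]],"spin":[0,0]}'|sed -n '1,2p;4p'; python3 -m handwheel '{"gripper":[-1,-1],"travel":[[-0.0001,0.001,0],[-0.0001,0.001,0]],"spin":[0,0]}'|sed -n '1,2p;4p'
```

```text
t: 32.1
eef_pos: [0.4855, 0.2251, 0.03]
force: [3.3, -9.3, 0.9]
t: 32.3
eef_pos: [0.4855, 0.2251, 0.03]
force: [2.8, -9.9, 1.2]
```

```bash
python3 -m handwheel '{"gripper":[-1,-1],"travel":[[-0.0002,0.002,0],[-0.0004,0.004,0]],"spin":[0,0]}'|sed -n '1,2p;4p'; python3 -c "
from h import *
f=viewer.grab_frame('scene'); cv2.imwrite('pics/lm.png',cv2.resize(f['pixels'][100:290,310:550],None,fx=3.3,fy=3.15,interpolation=cv2.INTER_CUBIC));s=arm.get_state();print(s['eef_pos'],s['force'],s['t'])
c=np.array([.4895,.1951]);u=np.array([np.cos(YAW),np.sin(YAW)]);print((s['eef_pos'][:2]-c)@u)
for n in('scene',):
  print(spotter.tip_of(n,'plinth_top')[:1],spotter.tip_of(n,'platen')[:1])
  uv=spotter.tip_of(n,'plinth_top')[0]['at']; print(at_z(f,uv,.059), at_z(f,spotter.tip_of(n,'platen')[0]['at'],.15))"
```

```text
t: 32.5
eef_pos: [0.4853, 0.2253, 0.03]
force: [10.3, -22.6, 3.0]
[0.48537692 0.22522928 0.03003314] [  8.10635596 -18.93065443   2.71789957] 32.55
0.030391698256328804
[{'at': [446.4, 220.8], 'conf': 0.81}] [{'at': [457.0, 183.4], 'conf': 0.96}]
[0.47624898 0.3458604  0.059     ] [0.46125236 0.35600937 0.15      ]
```

View pics/lm.png

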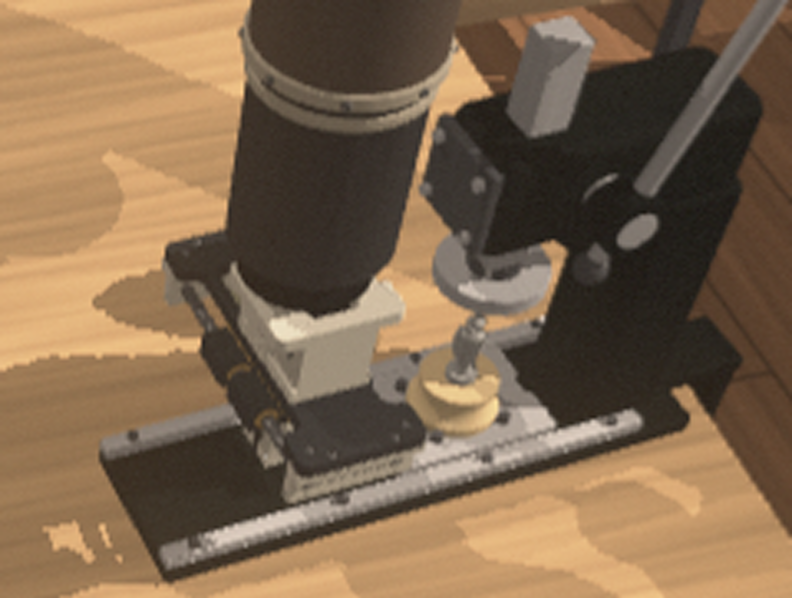

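```bash
python3 -m handwheel '{"gripper":[-1,-1,-1,-1,-1,-1,-1,-1,-1,-1,-1,-1,-1,-1,-1,-1,-1,-1],"travel":[[0.0005,-0.005,0],[0.002,-0.02,0],[0.005,-0.05,0],[0.01,-0.1,0],[0.016,-0.16,0.02],[0.02,-0.22,0.08],[0.02,-0.3,0.16],[0.02,-0.38,0.22],[0.02,-0.46,0.25],[0.02,-0.54,0.25],[0,-0.62,0.25],[-0.02,-0.7,0.25],[-0.04,-0.78,0.25],[-0.06,-0.86,0.25],[-0.08,-0.94,0.25],[-0.08,-1,0.25],[-0.08,-1,0.25],[-0.08,-1,0.25]],"spin":[0,0,0,0,0,0,0,0,0,0,0,0,0,0,0,0,0,0]}'; cat > fin.py <<'E'
from h import *
import h
u=np.array([np.cos(YAW),np.sin(YAW)])
PH={n:PL[n]+.160*u for n in PL}
for n in('scene','top'):
    f=viewer.grab_frame(n); cv2.imwrite(f'pics/fin_{n}.png',f['pixels'])
    c=proj(f,[*PH[n],.059])[0]; h.ORG[n]=(int(c[0])-55,int(c[1])-42)
    b,o,m=plinth_fit(f,n,[*PH[n],YAW]); print(n,'plinth',b,'travel mm',((b[1]-PL[n])@u*1e3).round(1),'lateral',((b[1]-PL[n])@[-u[1],u[0]]*1e3).round(1))
    d,o2,m2=foot_fit(f,n,b[1]); print('foot',d[0].round(3),(d[1]*1e3).round(2))
    a,bb=h.ORG[n]
    cv2.imwrite(f'pics/fin_{n}_m.png',np.hstack([cv2.resize(f['pixels'][bb:bb+80,a:a+110],None,fx=7,fy=7,interpolation=cv2.INTER_CUBIC),np.dstack([o2*255,m2*255,sat(f,n)]),np.dstack([o*255,m*255,sat(f,n)])])[:, :, :][::2,::2])
print(arm.get_state()['t'])
E
python3 fin.py; python3 -c "
import cv2,numpy as np
a=np.vstack([cv2.imread('pics/fin_scene_m.png'),cv2.imread('pics/fin_top_m.png')]);cv2.imwrite('pics/finm.png',cv2.resize(a[:,:770],(770,a.shape[0])))"
```

```text
t: 34.55
eef_pos: [0.4447, -0.2722, 0.1548]
ee_rot: [-2.698, 1.57, 0.543]
force: [0.4, 1.0, -0.4]
width: 0.0006
scene plinth (np.float64(0.7700189753320683), array([0.47117099, 0.35376091])) travel mm 160.1 lateral 1.0
foot 0.919 [-0.4  0.2]
top plinth (np.float64(0.6018736616702356), array([0.47347099, 0.35530091])) travel mm 160.6 lateral 0.9
foot 0.573 [0.4 0.2]
34.65
```

View pics/finm.png

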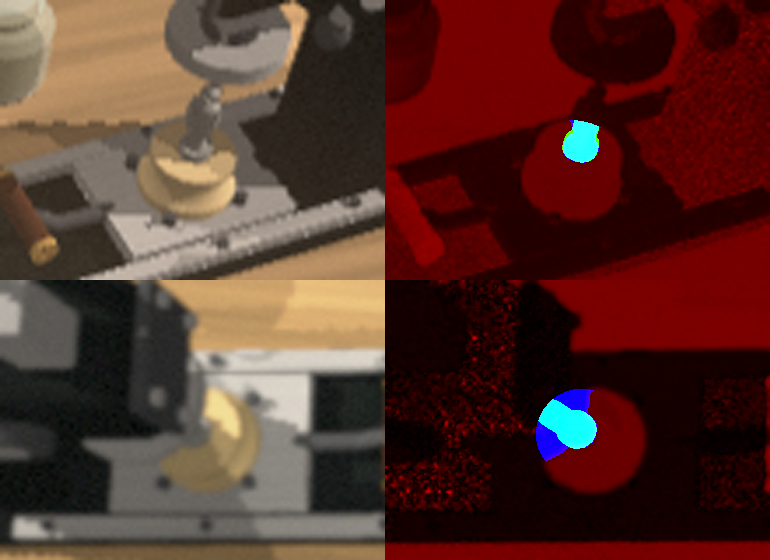

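View pics/fin_scene.png

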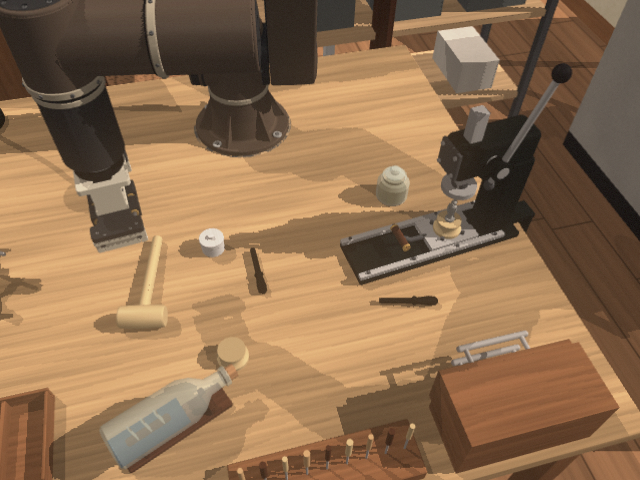

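View pics/fin_top.png

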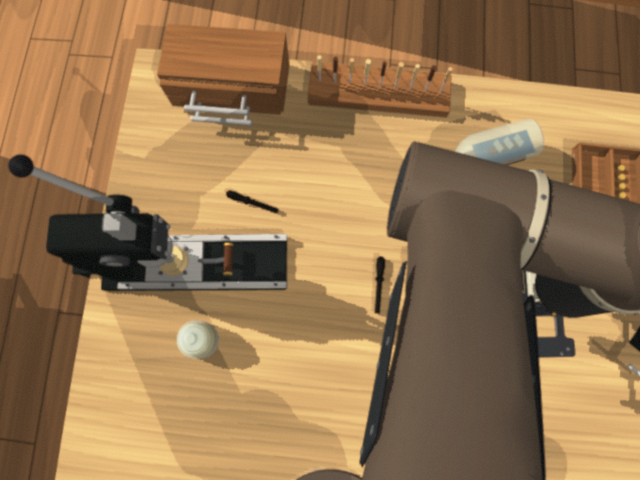

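The bed is home: both cameras put the plinth's travel at 160 to 161 mm. The figurehead stands central within about 0.5 mm, the bystanders have not moved, and the arm touches nothing.

```bash
python3 -c "
from station import arm
s=arm.get_state(); print(s['qd'].round(3),s['force'],s['t']); print(arm.job_done())"
```

```text
[ 0.015 -0.003  0.     0.003 -0.    -0.001] [-0.52591092  0.24427035  0.45791613] 34.65
the job is handed in; nothing more can be done
None
```

The figurehead is standing upright in the middle of the plinth, and the bed is home under the platen. I handed the job in at about 34.7 s.

**What I did**
- I used the inner face of one open finger, low on the foot, to nudge the figurehead to the centre in two slow pushes. It started about 8 mm off and was never gripped.
- I then pushed the T-bar with the closed fingers at about 20 mm/s. I slowed for the last few millimetres until the bed met its rear stop, then backed the arm away.

**Last checks**
- **Centring before the bed push:** both cameras put the figurehead within 0.6 mm of the plinth's centre.
- **At home:** the scene camera fits the bed's travel at 160.1 mm and the figurehead about 0.4 mm off centre and upright. The top camera gave 160.6 mm and the same offset, but the press head partly hid its view, so its fit was poor. Both fits put the plinth about 1 mm to the side of the straight line, which I put down to error in my estimate of the press's angle.
- **Other objects:** those I could see in the last pictures had not visibly moved. I compared these by eye only.

**What disagreed**
- **Fingertip height:** the tips are about 6 mm behind the reported TCP, not 19 mm ahead as `arm.nose_length` says. I found this by touching the bare bench with the closed fingers before any contact with the figurehead, and worked from the measured value.
- **Contact forces:** that touch rose to 43 N downward (about 46 N in all) at the fingertips, which is above the 40 N limit set for the arm and gripper body. I believe only the fingertips touched, but I cannot rule out that it counts. The push against the rear stop peaked at about 25 N.

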